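Lay the L-shaped photo scale round the marked corner of an excavated tile

ROBOT

A 6-joint arm with a two-finger parallel gripper is mounted at the origin on the work surface. World frame = base frame: x ahead of the robot, y to its left, z up, the work surface at z = 0. Lengths are in m, angles in degrees, forces in N, time in s.
With the tool pointing down it reaches from about 0.25 to 0.725 m from the base axis. Payload 9.7 kg.
Tool frame: the origin (TCP) lies between the finger pads; the fingertips stand 19 mm ahead of it and the grasp point (between the pads) is the TCP; x points along the fingers, y is the direction in which the jaws open and shut, and the axes are right-handed (so a half turn about x gives the same grasp; the last joint's range is limited). The gripper opens to 85 mm and grips with 20 to 120 N. Pads are 22 mm wide; open, the fingers measure 114 mm over their backs; the gripper's body (76 mm by 85 mm) begins 54 mm behind the grasp point. The pads swing forward as they close: fully open they stand 13 mm farther back than shut.
Start: joints at [-73.568, 4.979, 10.078, 95.1, 0, 90], TCP at [0.156, -0.528, 0.25] pointing down, gripper open.
Joint ranges: [-179.16, 179.16], [-48.56, 103.87], [-65.8, 70.77], [-126.05, 130.52], [-82.76, 87.17], [-180, 180]. Speed limits (degrees/s): [127.2, 127.2, 147.25, 180, 180, 180].

INTERFACE

Orientations are given as [roll, pitch, yaw] about the fixed x, y, z axes, in that order (R = Rz(yaw) Ry(pitch) Rx(roll)).
In Python, from workcell import bot gives the robot as it stands. The module is installed in compiled form; this text tells all that it offers.
- The arm moves only by the shell command python3 -m handwheel 'ROWS' [FORCE]. ROWS is JSON, a list of rows, each a list of 7 numbers: the turn, a rotation vector about the tool's x, y, z in degrees, then the shift along the tool's x, y, z in m, then the closure, from -1 (fully open) to 1 (shut), so that 0 is half open. In form: [[ax, ay, az, dx, dy, dz, fingers], ...]. A call has 1 to 20 rows; each row is the pose to reach, as a shift and turn from the pose commanded when the call began, along the tool's axes at that moment; what a row does not reach only later rows make up. A row lasts 1/8 s, in which the tool goes at most 62.5 mm and 10.7 degrees, less where a joint would pass 70% of its speed; a pose out of reach is approached as far as the arm can. A call with a gripper value outside its range is refused whole. The fingers move at their own pace and stop on an object; FORCE is the grip in N (left out, the last holds). Time passes only in rows, so rows that repeat a pose let the fingers close. It gives the time, the measured TCP pose, the force and the opening at its end, in the units of the state.
- bot.get_obs(): the state, without advancing time (a new reading comes with each control period).
- bot.camera(name): name is "scene" or "top" or "wrist"; returns a dict with "frame" (420x560x3 uint8, red, green, blue), "fx", "fy", "cx", "cy" (pixels), "R" (3x3) and "t" (3): a world point X has camera coordinates R X + t; the wrist camera has in their place "tool_from_camera" (4x4, takes a point from camera to tool coordinates, whose origin is the TCP and whose axes are the tool frame's). Camera axes: x right, y down, z forward; pixel columns grow to the right and rows downward; lengths in m; the calibration is good to about 2 mm. A picture is of the moment at which its call begins: read the wrist's pose just before it. There is no depth.
- bot.job_done(): hands the job in, once; it reports no verdict.
Trained networks look in a picture, given as the dict that the camera call returned (one of the last four; its "shot" number tells which), for a name from the list of things; names that differ only in an ending like _2 or _b are one class to them, and where a whole thing is asked for, a point or a joint stands for the part that bears it (a point fixed in the world has none). Each returns a list of dicts, best first, with "conf" (0 to 1); they miss things now and then, are a little off and sometimes report something else, mostly with a low value. They report only what shows in the picture. A call takes as long as a camera call. They do not tell look-alikes from the thing itself.
- bot.look_for(name, picture): "bbox" ([left, top, width, height] as shares, 0 to 1, of the picture: columns of its width, rows of its height, round what is visible of it).
- bot.tip_of(name, picture): "centre" ([column, row] as shares, 0 to 1, of the picture: columns of its width, rows of its height: a listed point, or the origin of a listed thing).
The state is a dict: "time": time; "q": joint angles; "qd": joint speeds; "joint_efforts": joint torques, N m; "ee_pos": TCP position; "tcp_rot": TCP orientation; "wrist_force": force on the tool from outside, world axes, zero at the start; "torque": the same for the moment, N m; "opening": finger opening in m.
Only numpy, scipy, OpenCV 4.12 (cv2) and the standard library are available. Lean on these libraries where they do the work, as an engineer would, in place of code of your own. Each camera call takes 0.05 s, during which the arm holds its last target.

TASK

Get the broken terracotta tile ready for its record photograph: pick up the black-and-white L-shaped scale by its orange grip and lay it flat on the table round the tile's corner marked with the white dot, the long leg flush along the tile's long edge and the short leg flush along its short edge. Leave the tile where it lies, do not disturb the other finds and tools, and let go of the scale.

Things in the scene. Friction and masses are not known exactly. Their poses are not given: they have to be found in the camera images.
- tile: Loose terracotta tile lying flat, 200 x 130 x 22 mm, 0.8 to 1.4 kg; slides if pushed with more than about 5 N. Origin: centre of the underside of the unbroken rectangle; x along the 200 mm edges, y along the 130 mm edges, z up. Its (+x, +y) corner is broken off (50 mm along x, 45 mm along y). A white 20 mm dot on top, 20 mm in from both edges, marks its (-x, -y) corner.
- tile_corner (a point): The tile's marked corner, underside, at (-100, -65, 0) mm in the tile's frame, same axes. The tile lies towards +x and +y of it. The scale has to lie outside the tile: long leg along the tile's long edge y = 0 (of this point), short leg along the short edge x = 0.
- square: Loose flat L-shaped scale, black and white, 8 mm thick, 0.15-0.31 kg. Orange grip block on the long leg: 34 mm along x, 20 along y, top 48 mm up. Origin: underside below the grip's middle; z up, x along the long leg away from the corner. Long leg: x -81 to 115, y -18 to 18; short leg: x -81 to -45, y 18 to 118. Mass centre (-4, 10): grip firmly. Laid properly, its axes point as the tile's.
- square_corner (a point): The inner corner of the scale where the two inner edges meet, underside, at (-45, 18, 0) mm in the scale's frame, same axes. It belongs on the tile's marked corner.
- square_long_tip (a point): End of the long leg's inner edge, underside, at (115, 18, 0) mm in the scale's frame, 160 mm from the inner corner.
- square_short_tip (a point): End of the short leg's inner edge, underside, at (-45, 118, 0) mm in the scale's frame, 100 mm from the inner corner.
- brush: Bystander: loose wooden brush, 170 mm long, lying along x. Leave alone.
- trowel: Bystander: loose steel trowel with a dark wooden handle, about 260 mm long, under 35 mm high. Leave alone.
- sherd_a: Bystander: loose pottery sherd about 60 mm wide, 10 mm high. Leave alone.
- sherd_b: Bystander: loose pottery sherd about 50 mm wide, 10 mm high. Leave alone.
- sherd_c: Bystander: loose pottery sherd about 65 mm wide, 10 mm high. Leave alone.
- jar: Bystander: loose upright sample jar, 60 mm in diameter, 75 mm high. Leave alone.
Not all that is in view belongs to the job. There is more than one size of the tile; the job needs the middle-sized.

How it is judged:
By the outcome, as a careful person would: the job done as asked, in the order asked, and still so for the second after the job is handed in, with the robot touching nothing.
It also fails if it takes over 45 s, if anything falls off the work surface, if the arm or the gripper's body presses on something with over 40 N, if the wrist force passes 120 N, or if a joint passes its speed limit or range.

## Working session

There is one attempt and no reset: what is moved stays moved. The work goes in short steps, Python scripts to look and compute and a shell command to move; the robot and the scene stay as the last step left them, time stands still between calls to the robot, and variables do not carry over. Pictures are saved under pics/ and viewed, and the job is handed in when it is done.

```bash
mkdir -p pics; ls; cat > h.py <<'E'
import numpy as np, cv2, pickle
from workcell import bot
def save(c,n): cv2.imwrite('pics/'+n+'.png',cv2.cvtColor(c['frame'],cv2.COLOR_RGB2BGR))
def ray(c,u,v,z):
    R=np.array(c['R']);t=np.array(c['t'])
    d=R.T@np.array([(u-c['cx'])/c['fx'],(v-c['cy'])/c['fy'],1.]);o=-R.T@t
    return (o+d*(z-o[2])/d[2])
def proj(c,X):
    p=np.array(c['R'])@np.array(X)+np.array(c['t']);return c['fx']*p[0]/p[2]+c['cx'],c['fy']*p[1]/p[2]+c['cy']
E
python3 - <<'E'
from h import *
o=bot.get_obs();print({k:np.round(o[k],3).tolist() for k in o})
for n in('top','scene'):
    c=bot.camera(n);save(c,n+'1');pickle.dump(c,open(n+'1.pkl','wb'));print(n,c['fx'],np.round(c['t'],3),c.keys())
    for k in('tile','square'):
        for d in bot.look_for(k,c)[:4]:print(k,np.round(d['bbox'],3)*[560,420,560,420],d['conf'])
    for k in('tile','tile_corner','square','square_corner','square_long_tip','square_short_tip'):
        for d in bot.tip_of(k,c)[:4]:
            p=np.array(d['centre'])*[560,420];print(k,p.round(1),round(d['conf'],2),ray(c,*p,0)[:2].round(4))
E
```

```text
pics
{'time': 0.0, 'q': [-73.569, 5.01, 10.034, 95.099, -0.001, 90.0], 'qd': [0.053, 0.036, 0.022, -0.06, -0.116, 0.089], 'joint_efforts': [0.0, -52.038, 46.481, 0.016, 0.0, 0.0], 'ee_pos': [0.156, -0.527, 0.25], 'tcp_rot': [-89.574, 89.925, 106.857], 'wrist_force': [-0.733, 0.452, 0.12], 'torque': [-0.025, -0.013, -0.011], 'opening': 0.085}
top 414.0701846898545 [-0.045  0.527  1.142] dict_keys(['frame', 'fx', 'fy', 'cx', 'cy', 'R', 't', 'shot'])
tile [314.72 256.62  95.76  78.54] 0.89
tile [137.76 253.26  60.48  46.2 ] 0.83
tile [132.16 168.84  79.52  49.14] 0.7
tile [247.52 172.62  19.04  53.76] 0.67
square [309.12 149.1   67.2   62.16] 0.76
tile [171.3 276.4] 0.98 [0.3251 0.2481]
tile [362.3 293.5] 0.96 [ 0.2651 -0.2892]
tile [176.  194.4] 0.79 [0.5566 0.2349]
tile_corner [311.2 317.3] 0.86 [ 0.2027 -0.1427]
tile_corner [135.5 216.2] 0.7 [0.4965 0.3494]
tile_corner [142.3 289.5] 0.57 [0.2907 0.329 ]
square [336.8 193.1] 0.65 [ 0.5517 -0.2262]
square_corner [322.8 182.1] 0.86 [ 0.5843 -0.1868]
square_long_tip [373.9 203.9] 0.6 [ 0.5184 -0.3324]
square_long_tip [136.9 216.8] 0.22 [
[... 190 characters left out ...]
64 235.2   77.84  78.12] 0.9
tile [234.64  92.82  73.36  70.98] 0.72
tile [371.28 190.26  56.    51.66] 0.65
square [199.92 168.84  44.24  60.48] 0.58
tile [266.2 127.4] 0.87 [ 0.2491 -0.284 ]
tile [392.5 214.6] 0.8 [0.3115 0.2398]
tile [352.9 274.9] 0.66 [0.5526 0.2486]
tile_corner [309.3 132.3] 0.65 [ 0.1814 -0.1515]
tile_corner [390.7 279.5] 0.64 [0.5035 0.34  ]
tile_corner [427.6 223.4] 0.57 [0.278 0.339]
square [225.5 197. ] 0.94 [ 0.5564 -0.2084]
square [187.6 126.7] 0.45 [ 0.405  -0.5051]
square [395.4 278.4] 0.16 [0.4929 0.3488]
square_corner [227.5 205.5] 0.93 [ 0.5775 -0.183 ]
square_long_tip [201.4 172.5] 0.58 [ 0.5278 -0.3331]
square_short_tip [195.4 220.9] 0.93 [ 0.6769 -0.2248]
```

View pics/top1.png

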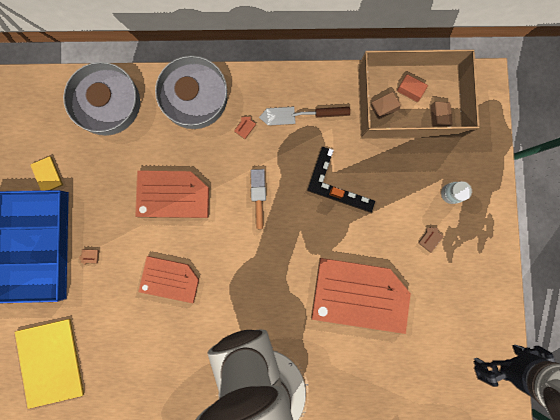

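View pics/scene1.png

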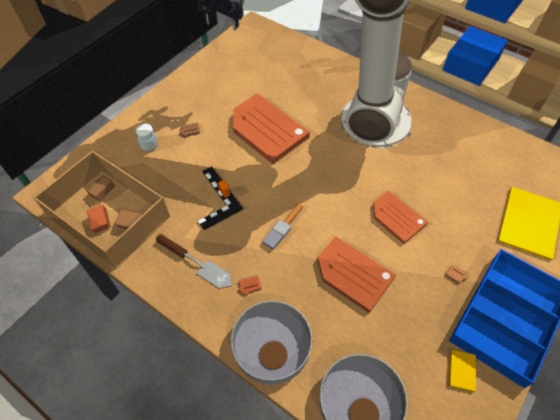

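The middle-sized tile is the one at top-image (136–210, 167–218), with its dot at (142, 210). The scale's grip is at about (338, 192). Next I work out the move to hover over the scale.

```bash
cat >> h.py <<'E'
from scipy.spatial.transform import Rotation as Ro
def pose():
    o=bot.get_obs();return np.array(o['ee_pos']),Ro.from_euler('xyz',o['tcp_rot'],degrees=True).as_matrix(),o
def down(a): # tool x down, tool y at world angle a (deg)
    a=np.radians(a);y=np.array([np.cos(a),np.sin(a),0]);x=np.array([0,0,-1.]);return np.c_[x,y,np.cross(x,y)]
def rel(P,a):
    p,R,o=pose()
    for b in(a,a+180):
        print('yjaw',b,'turn',Ro.from_matrix(R.T@down(b)).as_rotvec(degrees=True).round(2),'shift',(R.T@(np.array(P)-p)).round(4))
def wcam():
    p,R,o=pose();c=bot.camera('wrist');T=np.array(c['tool_from_camera'])
    Rw=R@T[:3,:3];tw=R@T[:3,3]+p
    c=dict(c);c['R']=Rw.T;c['t']=-Rw.T@tw;return c
E
python3 - <<'E'
from h import *
p,R,o=pose();print(p.round(4),R.round(3))
c=wcam();save(c,'w0');print(np.round(c['tool_from_camera'],3),c['fx'])
rel([.549,-.22,.25],-114)
E
```

```text
[ 0.1556 -0.5275  0.2503] [[-0.     0.283 -0.959]
 [-0.    -0.959 -0.283]
 [-1.    -0.     0.   ]]
[[-0.001 -0.283  0.959 -0.125]
 [ 1.     0.     0.001 -0.   ]
 [-0.     0.959  0.283 -0.074]
 [ 0.     0.     0.     1.   ]] 322.62281576186456
yjaw -114 turn [40.44  0.   -0.  ] shift [ 3.000e-04 -1.837e-01 -4.643e-01]
yjaw 66 turn [-139.56    0.      0.  ] shift [ 3.000e-04 -1.837e-01 -4.643e-01]
```

View pics/w0.png

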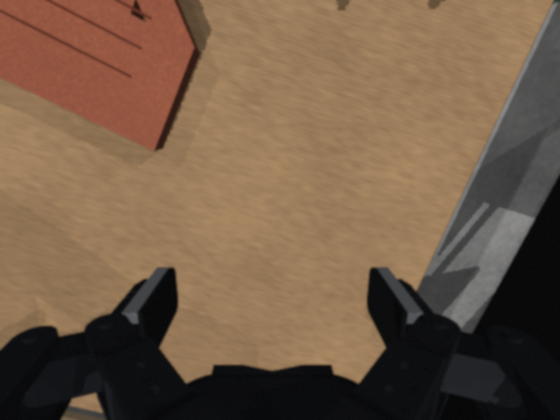

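```bash
python3 -m handwheel '[[0,0,0,0,-0.06,-0.06,-1],[0,0,0,0,-0.08,-0.12,-1],[0,0,0,0,-0.1,-0.18,-1],[-10,0,0,0,-0.13,-0.24,-1],[-10,0,0,0,-0.15,-0.3,-1],[-10,0,0,0,-0.15,-0.3,-1],[-10,0,0,0,-0.15,-0.3,-1]]'; python3 -c "
from h import *
p,R,o=pose();print(np.round(o['q'],2),p,R.round(3))"
```

```text
time: 1.82
ee_pos: [0.4021, -0.2976, 0.2501]
tcp_rot: [-83.7, 90.0, 122.9]
wrist_force: [-0.4, -0.0, 0.0]
opening: 0.0851
[-3.6510e+01 -1.8300e+00  3.0900e+00  9.4940e+01  1.0000e-02  1.1688e+02] [ 0.4020909  -0.29757707  0.25010793] [[-0.     0.448 -0.894]
 [ 0.    -0.894 -0.448]
 [-1.    -0.     0.   ]]
```

```bash
python3 -c "
from h import *
rel([.494,-.196,.25],66)"
```

```text
yjaw 66 turn [-1.2939e+02 -2.0000e-02  1.0000e-02] shift [ 1.000e-04 -4.960e-02 -1.277e-01]
yjaw 246 turn [5.061e+01 1.000e-02 1.000e-02] shift [ 1.000e-04 -4.960e-02 -1.277e-01]
```

```bash
python3 -m handwheel '[[-10,0,0,0,-0.02,-0.05,-1],[-20,0,0,0,-0.05,-0.1,-1],[-30,0,0,0,-0.05,-0.128,-1],[-60,0,0,0,-0.05,-0.128,-1],[-60,0,0,0,-0.05,-0.128,-1],[-60,0,0,0,-0.05,-0.128,-1],[-90,0,0,0,-0.05,-0.128,-1],[-90,0,0,0,-0.05,-0.128,-1],[-90,0,0,0,-0.05,-0.128,-1],[-129.4,0,0,0,-0.05,-0.128,-1],[-129.4,0,0,0,-0.05,-0.128,-1],[-129.4,0,0,0,-0.05,-0.128,-1],[-129.4,0,0,0,-0.05,-0.128,-1],[-129.4,0,0,0,-0.05,-0.128,-1]]'; cat > sq.py <<'E'
from h import *
import sys
c=wcam();save(c,sys.argv[1]);pickle.dump(c,open(sys.argv[1]+'.pkl','wb'))
p,R,o=pose();print(p.round(4),R[:,1].round(3),np.round(o['q'],1))
for k in sys.argv[2:]:
    for d in bot.tip_of(k,c)[:3]:
        q=np.array(d['centre'])*[560,420];print(k,q.round(1),round(d['conf'],2),ray(c,*q,0)[:2].round(4))
E
python3 sq.py w1 square square_corner square_long_tip square_short_tip
```

```text
time: 3.58
ee_pos: [0.4927, -0.1979, 0.2504]
tcp_rot: [-88.6, 90.0, -112.9]
wrist_force: [-0.9, 0.1, 0.5]
opening: 0.0851
[ 0.4928 -0.1978  0.2504] [ 0.413  0.911 -0.   ] [-21.9   2.4   7.3  95.   -0.    2.5]
square [277.3 232. ] 0.73 [ 0.555  -0.2176]
square_corner [314.3 244.2] 0.72 [ 0.5887 -0.182 ]
square_long_tip [182.6 248.4] 0.77 [ 0.5261 -0.3346]
square_short_tip [314.8 308.5] 0.82 [ 0.674  -0.2161]
```

View pics/w1.png

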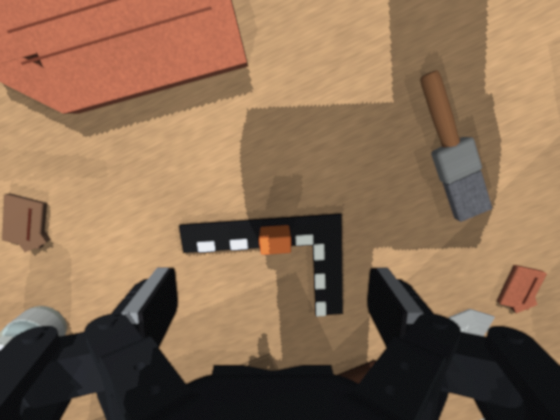

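```bash
cat > fit.py <<'E'
from h import *
from scipy.optimize import minimize
L=np.array([[-81,-18],[115,-18],[115,18],[-45,18],[-45,118],[-81,118]])/1e3
T=np.array([[-100,-65],[100,-65],[100,20],[50,65],[-100,65]])/1e3
G=np.array([[-17,-10],[17,-10],[17,10],[-17,10]])/1e3
SQ=[(L,0,.008),(G,.008,.048)]; TI=[(T,0,.022)]
def world(P,z,x): 
    a=x[2];c,s=np.cos(a),np.sin(a);return np.c_[P@np.array([[c,s],[-s,c]])+x[:2],np.full(len(P),z)]
def render(c,parts,x,S=8,zo=0):
    m=np.zeros((420,560),np.uint8)
    for P,z0,z1 in parts:
        pr=lambda z:np.array([proj(c,X) for X in world(P,z+zo,x)])
        a,b=pr(z0),pr(z1)
        f=lambda q:cv2.fillPoly(m,[np.round(q*256).astype(np.int32)],255,cv2.LINE_AA,8)
        f(a);f(b)
        for i in range(len(P)):
            j=(i+1)%len(P);f(np.array([a[i],a[j],b[j],b[i]]))
    return m
def fit(c,parts,mask,x0,w=None,zo=0):
    M=cv2.GaussianBlur(mask.astype(np.float32),(0,0),1.0)
    if w is None:w=np.ones(mask.shape,np.float32)
    def cost(v):
        r=cv2.GaussianBlur(render(c,parts,[v[0]/1e3,v[1]/1e3,v[2]/100],zo=zo).astype(np.float32)/255,(0,0),1.0);return float((w*(r-M)**2).sum())
    v=np.array([x0[0]*1e3,x0[1]*1e3,x0[2]*100]);best=None
    for k in range(3):
        s=np.vstack([v]+[v+np.eye(3)[i]*[8,3,2][k] for i in range(3)])
        r=minimize(cost,v,method='Nelder-Mead',options=dict(initial_simplex=s,xatol=.02,fatol=.01,maxiter=150));v=r.x
    return np.array([v[0]/1e3,v[1]/1e3,v[2]/100]),r.fun
def sqmask(c):
    f=c['frame'].astype(int);mx=f.max(2);mn=f.min(2)
    o=(f[...,0]-f[...,2]>90)&(f[...,0]>2.2*f[...,1])
    return (mx<60)|((mn>150)&(mx-mn<40))|((f[...,0]>1.8*f[...,1])&(f[...,0]>120))
def timask(c):
    f=c['frame'].astype(int);return (f[...,0]>1.7*f[...,1])&(f[...,0]>70)|((f.min(2)>170))
def near(mask,c,parts,x,r=25):
    z=cv2.dilate(render(c,parts,x),np.ones((r,r)))>0
    return mask&z, z.astype(np.float32)
def overlay(c,parts,x,n,crop=None,zo=0,k=1):
    im=cv2.cvtColor(c['frame'],cv2.COLOR_RGB2BGR)
    if crop:
        a,b,d,e=crop;im=im[b:e,a:d]
    else:a=b=0
    im=cv2.resize(im,None,fx=k,fy=k,interpolation=cv2.INTER_NEAREST)
    for P,z0,z1 in parts:
      for z,col in((z0,(255,0,0)),(z1,(0,255,0))):
        q=np.array([proj(c,X) for X in world(P,z+zo,x)]);cv2.polylines(im,[np.round(((q+.5-[a,b])*k-.5)*16).astype(np.int32)],True,col,1,cv2.LINE_AA,4)
    cv2.imwrite('pics/'+n+'.png',im)
E
python3 - <<'E'
from fit import *
c=pickle.load(open('w1.pkl','rb'))
x0=[.552,-.22,np.radians(-112)]
m,w=near(sqmask(c),c,SQ,x0);x,e=fit(c,SQ,m,x0,w);print(x[:2].round(4),np.degrees(x[2]),e,m.sum())
overlay(c,SQ,x,'w1o',(150,180,400,340),k=3)
c=pickle.load(open('top1.pkl','rb'))
m,w=near(sqmask(c),c,SQ,x,15);xx,e=fit(c,SQ,m,x,w);print('top',xx[:2].round(4),np.degrees(xx[2]),e,m.sum())
x0=[.557,.235,np.radians(-93)]
m,w=near(timask(c),c,TI,x0,15);xt,e=fit(c,TI,m,x0,w);print('tile top',xt[:2].round(4),np.degrees(xt[2]),e,m.sum())
overlay(c,TI,xt,'tto',(110,140,260,240),k=5)
E
```

```text
[ 0.5525 -0.2188] -110.56067131684294 1038.25244140625 5797
top [ 0.551  -0.2197] -110.42199010751845 126.01658630371094 1159
tile top [0.5577 0.2413] -92.22021049144962 87.25504302978516 3118
```

View pics/w1o.png

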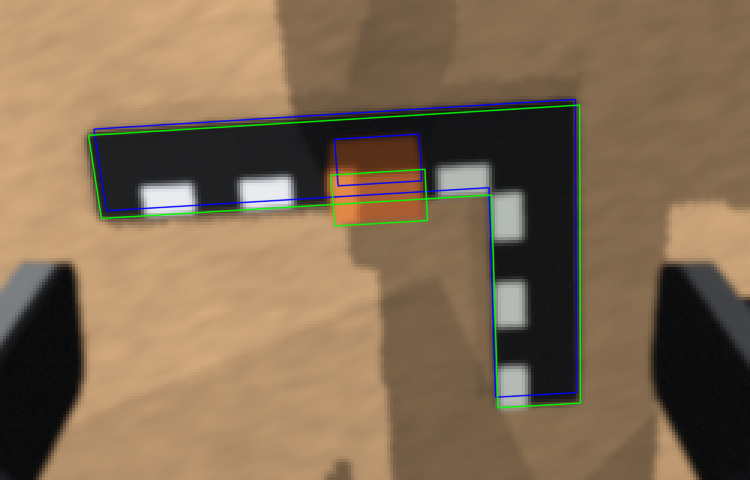

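View pics/tto.png

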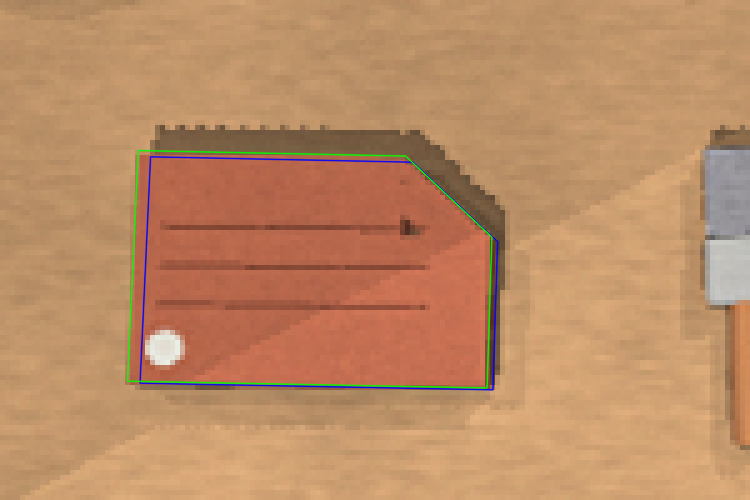

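```bash
sed -i 's/(f\[...,0\]>120))$/(f[...,0]>60))/' fit.py
python3 - <<'E'
from fit import *
c=pickle.load(open('w1.pkl','rb'))
x=[.552,-.219,np.radians(-110.5)]
for r in (25,13):
    m,w=near(sqmask(c),c,SQ,x,r);x,e=fit(c,SQ,m,x,w);print(x[:2].round(4),np.degrees(x[2]),e,m.sum())
overlay(c,SQ,x,'w1o2',(150,180,400,340),k=3)
cv2.imwrite('pics/m.png',cv2.resize((m*255).astype(np.uint8)[180:340,150:400],None,fx=3,fy=3))
rel([x[0],x[1],.25],np.degrees(x[2])+180)
E
```

```text
[ 0.552  -0.2198] -109.75711886702122 779.1951904296875 6101
[ 0.5519 -0.2197] -109.76297273140051 779.013671875 6101
yjaw 70.23702726859949 turn [-4.51 -0.    0.  ] shift [0.0003 0.0037 0.0629]
yjaw 250.2370272685995 turn [175.49   0.     0.  ] shift [0.0003 0.0037 0.0629]
```

View pics/w1o2.png

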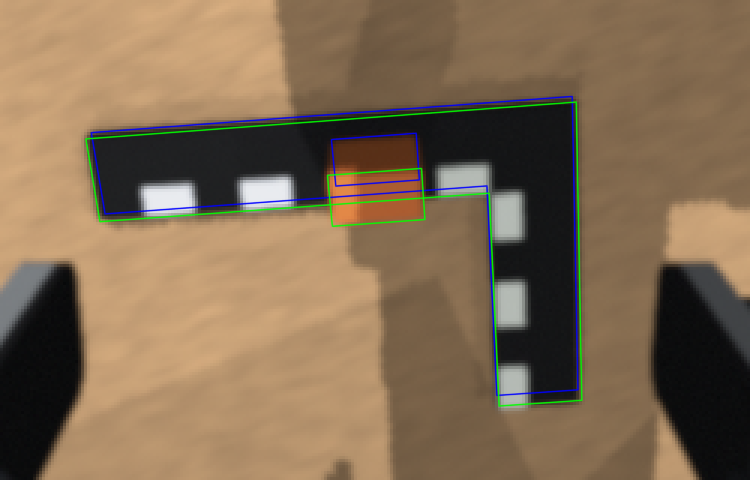

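View pics/m.png

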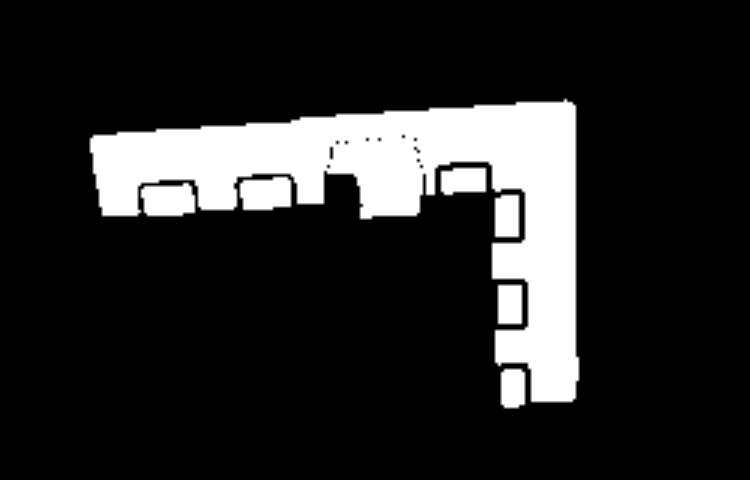

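```bash
sed -i 's/f\[...,0\]>1.8\*f\[...,1\]/f[...,0]>1.5*f[...,1]/; s/^    return (mx<60)\(.*\)$/    m=(mx<60)\1\n    return cv2.morphologyEx(m.astype(np.uint8),cv2.MORPH_CLOSE,np.ones((5,5)))>0/' fit.py
python3 - <<'E'
from fit import *
c=pickle.load(open('w1.pkl','rb'))
x=[.552,-.219,np.radians(-110.5)]
m,w=near(sqmask(c),c,SQ,x,17);x,e=fit(c,SQ,m,x,w);print(x[:2].round(4),np.degrees(x[2]),e,m.sum())
overlay(c,SQ,x,'w1o3',(150,180,400,340),k=3)
rel([x[0],x[1],.25],np.degrees(x[2])+180)
E
```

```text
[ 0.5521 -0.2198] -109.79573389764072 383.8160705566406 6706
yjaw 70.20426610235928 turn [-4.48 -0.    0.  ] shift [0.0003 0.0038 0.063 ]
yjaw 250.20426610235927 turn [175.52   0.     0.  ] shift [0.0003 0.0038 0.063 ]
```

View pics/w1o3.png

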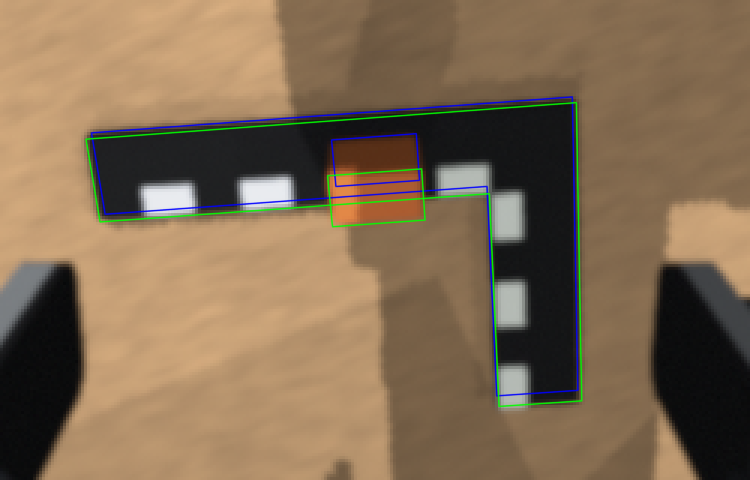

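```bash
python3 -m handwheel '[[-4.5,0,0,0,0.004,0.05,-1],[-4.5,0,0,0,0.004,0.063,-1],[-4.5,0,0,0.05,0.004,0.063,-1],[-4.5,0,0,0.1,0.004,0.063,-1],[-4.5,0,0,0.15,0.004,0.063,-1],[-4.5,0,0,0.18,0.004,0.063,-1],[-4.5,0,0,0.18,0.004,0.063,-1],[-4.5,0,0,0.18,0.004,0.063,-1]]'
python3 sq.py w2
python3 -c "
from h import *
c=bot.camera('scene');save(c,'s2')"
```

```text
time: 4.82
ee_pos: [0.553, -0.2194, 0.0721]
tcp_rot: [-1.8, 89.9, -21.5]
wrist_force: [-0.3, -0.4, 0.6]
opening: 0.0854
[ 0.5533 -0.2195  0.0724] [ 0.337  0.942 -0.   ] [-21.6  11.2  -2.6  76.    0.   -2. ]
```

View pics/w2.png

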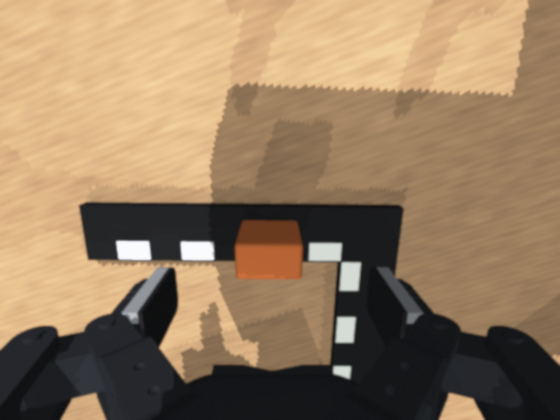

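```bash
python3 - <<'E'
from fit import *
c=pickle.load(open('w2.pkl','rb'))
x=[.552,-.2198,np.radians(-109.8)]
m,w=near(sqmask(c),c,SQ,x,25);w[250:,:200]=0;w[250:,345:]=0;w[360:]=0
x,e=fit(c,SQ,m,x,w);print(x[:2].round(4),np.degrees(x[2]),e,m.sum())
overlay(c,SQ,x,'w2o')
rel([x[0],x[1],.034],np.degrees(x[2])+180)
E
```

```text
[ 0.5525 -0.2195] -109.64296543402324 304.4711608886719 28334
yjaw 70.35703456597676 turn [-0.04  0.17  0.01] shift [ 0.0385 -0.0002 -0.0008]
yjaw 250.35703456597676 turn [ 1.7996e+02  1.0000e-02 -2.7000e-01] shift [ 0.0385 -0.0002 -0.0008]
```

View pics/w2o.png

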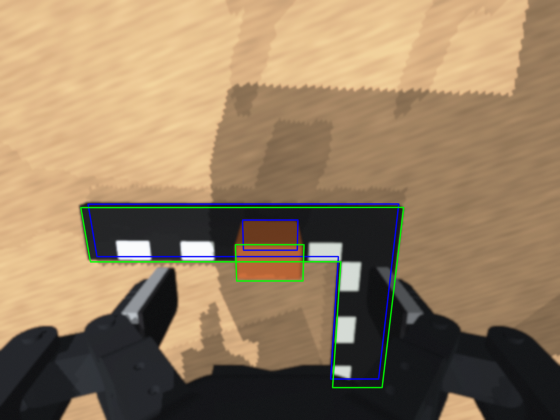

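```bash
python3 -m handwheel '[[0,0,0,0.02,0,-0.001,-1],[0,0,0,0.038,0,-0.001,-1],[0,0,0,0.038,0,-0.001,-1],[0,0,0,0.038,0,-0.001,-0.3],[0,0,0,0.038,0,-0.001,1],[0,0,0,0.038,0,-0.001,1],[0,0,0,0.038,0,-0.001,1],[0,0,0,0.038,0,-0.001,1],[0,0,0,0.038,0,-0.001,1],[0,0,0,0.038,0,-0.001,1],[0,0,0,0.038,0,-0.001,1]]' 70
```

```text
time: 6.3
ee_pos: [0.5519, -0.2191, 0.0332]
tcp_rot: [-9.9, 89.9, -29.5]
wrist_force: [-0.5, 0.0, 6.7]
opening: 0.0329
```

```bash
python3 -m handwheel '[[0,0,0,-0.03,0,0,1],[0,0,0,-0.08,0,0,1],[0,0,0,-0.13,0,0,1],[0,0,0,-0.167,0,0,1],[0,0,0,-0.167,0,0,1]]'; python3 -c "
from h import *
rel([.62,.245,.2],87.8)"
```

```text
time: 6.92
ee_pos: [0.5524, -0.2192, 0.2023]
tcp_rot: [-0.6, 89.7, -20.3]
wrist_force: [-0.1, -0.3, -2.7]
opening: 0.0335
yjaw 87.8 turn [-17.47   0.27   0.04] shift [ 0.0018  0.4599 -0.0926]
yjaw 267.8 turn [ 1.6253e+02  6.0000e-02 -3.8000e-01] shift [ 0.0018  0.4599 -0.0926]
```

```bash
python3 -m handwheel '[[-1,0,0,0,0.02,-0.004,1],[-2,0,0,0,0.05,-0.01,1],[-4,0,0,0,0.09,-0.02,1],[-6,0,0,0,0.13,-0.03,1],[-8,0,0,0,0.17,-0.04,1],[-10,0,0,0,0.21,-0.05,1],[-12,0,0,0,0.25,-0.06,1],[-14,0,0,0,0.29,-0.07,1],[-16,0,0,0,0.33,-0.08,1],[-17.5,0,0,0,0.37,-0.09,1],[-17.5,0,0,0,0.41,-0.093,1],[-17.5,0,0,0,0.44,-0.093,1],[-17.5,0,0,0,0.46,-0.093,1],[-17.5,0,0,0,0.46,-0.093,1],[-17.5,0,0,0,0.46,-0.093,1],[-17.5,0,0,0,0.46,-0.093,1]]'; python3 sq.py w3 tile_corner
```

```text
time: 8.93
ee_pos: [0.6183, 0.2451, 0.1991]
tcp_rot: [-153.0, 90.0, -155.2]
wrist_force: [-0.2, -0.2, -1.6]
opening: 0.0329
[0.6184 0.245  0.1993] [ 0.038  0.999 -0.   ] [21.6 20.7 22.9 92.3 -0.  23.8]
tile_corner [375.1  53.4] 0.79 [0.4955 0.3444]
```

View pics/w3.png

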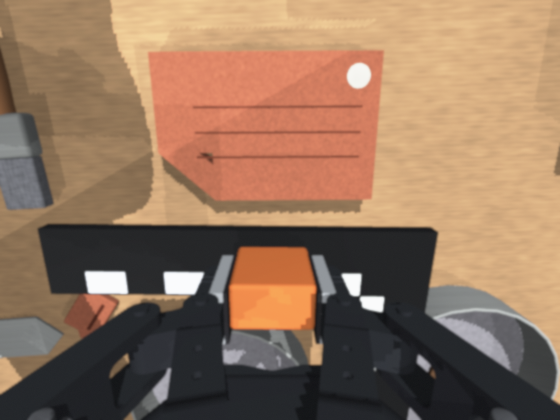

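```bash
cat > meas.py <<'E'
from fit import *
import sys
def tile(c,x0=(.557,.241,np.radians(-92)),n=None):
    m,w=near(timask(c),c,TI,x0,25)
    m=cv2.morphologyEx(m.astype(np.uint8),cv2.MORPH_CLOSE,np.ones((5,5)))>0
    x,e=fit(c,TI,m,x0,w)
    if n:overlay(c,TI,x,n)
    return x,e
E
python3 - <<'E'
from meas import *
c=pickle.load(open('w3.pkl','rb'))
xt,e=tile(c,n='w3t');print('tile',xt[:2].round(4),np.degrees(xt[2]),e)
p,R,o=pose();zo=p[2]-.0335
x=[p[0],p[1],np.degrees(0)]
a=np.arctan2(R[1,1],R[0,1])-np.pi
x=[p[0],p[1],a]
m=sqmask(c);w=np.zeros(m.shape,np.float32);w[215:300,20:215]=1;w[215:300,335:450]=1
LL=np.array([[-81,-18],[115,-18],[115,18],[-81,18]])/1e3
w[292:,340:]=0
z=w.copy()
xs,e=fit(c,[(L,0,.008)],m,x,w,zo=zo);print('sq',xs[:2].round(4),np.degrees(xs[2]),e,'jaw',np.degrees(a),p)
overlay(c,SQ,xs,'w3s',zo=zo)
E
```

```text
tile [0.701 0.129] -119.50197416627937 1682.291748046875
sq [0.6206 0.2454] -92.77641917393181 467.7016906738281 jaw -92.20501731263373 [0.61855256 0.24506129 0.19939842]
```

View pics/w3t.png

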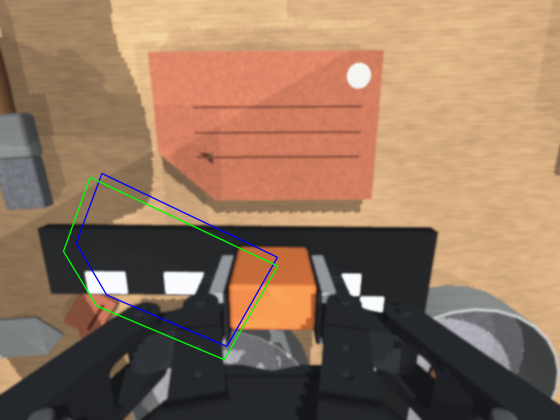

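View pics/w3s.png

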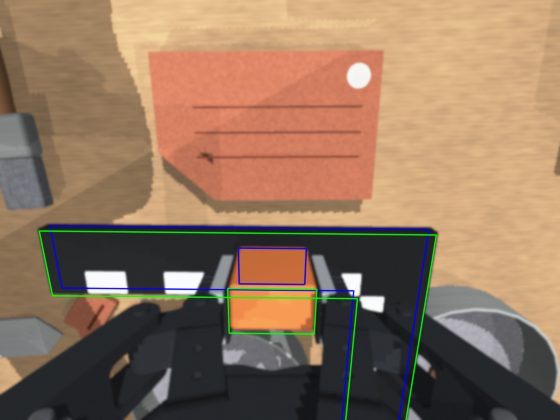

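```bash
python3 - <<'E'
import re
s=open('fit.py').read()
i=s.index('def timask');j=s.index('def near')
s=s[:i]+'''def timask(c):
    l=cv2.cvtColor(c['frame'],cv2.COLOR_RGB2LAB).astype(int)
    return (l[...,1]>148)|((c['frame'].min(2)>190))
'''+s[j:]
open('fit.py','w').write(s)
E
python3 - <<'E'
from meas import *
c=pickle.load(open('w3.pkl','rb'))
l=cv2.cvtColor(c['frame'],cv2.COLOR_RGB2LAB)
for u,v in((250,80),(250,180),(300,150),(450,100),(100,100),(350,206)):print(l[v,u],c['frame'][v,u])
xt,e=tile(c,n='w3t2');print('tile',xt[:2].round(4),np.degrees(xt[2]),e)
c=pickle.load(open('top1.pkl','rb'))
xt,e=tile(c);print('tile top',xt[:2].round(4),np.degrees(xt[2]),e)
E
```

```text
[165 159 159] [223 134 103]
[154 158 158] [208 124  95]
[160 158 159] [215 129  98]
[195 136 157] [222 182 135]
[133 134 149] [147 119  88]
[131 134 149] [145 117  87]
tile [0.5585 0.2424] -92.13464146575154 77.01693725585938
tile top [0.5581 0.2422] -92.14180317241906 61.999778747558594
```

View pics/w3t2.png

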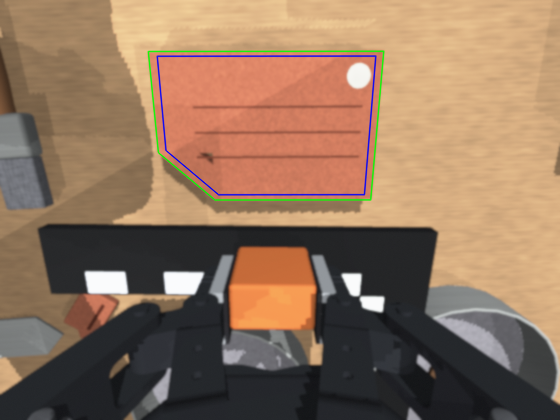

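```bash
cat > go.py <<'E'
from fit import *
import sys
XT=[.5583,.2423,np.radians(-92.14)]
u,v,z=map(float,sys.argv[1:4])
P=world(np.array([[u,v]])/1e3,z,XT)[0];print('target',P.round(4))
rel(P,np.degrees(XT[2])+180)
E
python3 go.py -58 -88 .06
```

```text
target [0.4725 0.3035 0.06  ]
yjaw 87.86 turn [-0.07  0.   -0.  ] shift [ 0.1394  0.0528 -0.1482]
yjaw 267.86 turn [179.93  -0.    -0.  ] shift [ 0.1394  0.0528 -0.1482]
```

```bash
python3 -m handwheel '[[0,0,0,0,0.02,-0.03,1],[0,0,0,0,0.04,-0.07,1],[0,0,0,0,0.053,-0.11,1],[0,0,0,0,0.053,-0.148,1],[0,0,0,0,0.053,-0.148,1],[0,0,0,0.04,0.053,-0.148,1],[0,0,0,0.08,0.053,-0.148,1],[0,0,0,0.12,0.053,-0.148,1],[0,0,0,0.134,0.053,-0.148,1],[0,0,0,0.134,0.053,-0.148,1],[0,0,0,0.134,0.053,-0.148,1]]'; python3 sq.py w4; python3 go.py -58 -88 .04
python3 -c "
from h import *
for n in('top','scene'):
  c=bot.camera(n);save(c,n+'4');pickle.dump(c,open(n+'4.pkl','wb'))
a=cv2.imread('pics/top4.png')[130:290,70:270];b=cv2.imread('pics/scene4.png')[200:360,280:480]
cv2.imwrite('pics/ts4.png',np.hstack([cv2.resize(a,None,fx=2,fy=2),cv2.resize(b,None,fx=2,fy=2)]))"
```

```text
time: 10.4
ee_pos: [0.4738, 0.3046, 0.0672]
tcp_rot: [34.4, 89.9, 32.3]
wrist_force: [-0.0, -0.2, -1.5]
opening: 0.033
[0.4738 0.3047 0.0672] [0.038 0.999 0.002] [32.7  7.1 -7.9 74.8 -0.  34.9]
target [0.4725 0.3035 0.04  ]
yjaw 87.86 turn [-0.04  0.13 -0.09] shift [ 0.0272 -0.0012 -0.0013]
yjaw 267.86 turn [ 1.7996e+02 -1.4000e-01 -2.1000e-01] shift [ 0.0272 -0.0012 -0.0013]
```

View pics/w4.png

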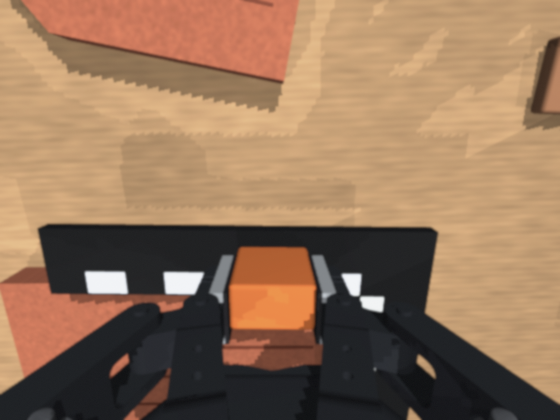

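View pics/ts4.png

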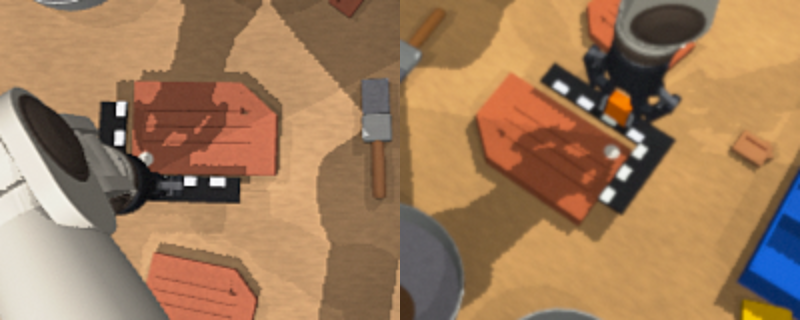

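```bash
python3 -m handwheel '[[0,0,0,0.015,-0.001,-0.001,1],[0,0,0,0.029,-0.001,-0.001,1],[0,0,0,0.029,-0.001,-0.001,1],[0,0,0,0.029,-0.001,-0.001,1]]'; cat > chk.py <<'E'
from fit import *
import sys
n=sys.argv[1];zo=float(sys.argv[2]);free=len(sys.argv)>3
XT=np.array([.5583,.2423,np.radians(-92.14)])
p,R,o=pose();print('TCP',p.round(4),'jaw',np.degrees(np.arctan2(R[1,1],R[0,1])).round(2),np.round(o['wrist_force'],1))
print('TCP in tile',(1e3*np.array([[np.cos(XT[2]),np.sin(XT[2])],[-np.sin(XT[2]),np.cos(XT[2])]])@(p[:2]-XT[:2])).round(1))
for cam in('top','scene'):
    c=bot.camera(cam);save(c,n+cam);pickle.dump(c,open(n+cam+'.pkl','wb'))
    m,w=near(timask(c),c,TI,XT,13)
    m=cv2.morphologyEx(m.astype(np.uint8),cv2.MORPH_CLOSE,np.ones((3,3)))>0
    if cam=='scene' : m=m
    xt,e=fit(c,TI,m,XT,w);print(cam,'tile',xt[:2].round(4),np.degrees(xt[2]).round(2),e)
    # combined pic
    overlay(c,SQ if free else [(L,0,.008)],[*world(np.array([[-.055,-.083]]),0,xt)[0][:2],xt[2]],n+cam+'o',(90,150,260,270) if cam=='top' else (300,210,450,330),k=4,zo=zo)
a,b=cv2.imread('pics/'+n+'topo.png'),cv2.imread('pics/'+n+'sceneo.png')
s=min(a.shape[0],b.shape[0]);cv2.imwrite('pics/'+n+'o.png',cv2.resize(np.hstack([a[:s],b[:s]]),None,fx=.625,fy=.625,interpolation=cv2.INTER_AREA))
E
python3 chk.py k5 .004; python3 sq.py w5
```

```text
time: 11.05
ee_pos: [0.4716, 0.3031, 0.0361]
tcp_rot: [-143.4, 90.0, -145.6]
wrist_force: [0.1, -0.8, -2.0]
opening: 0.0333
TCP [0.4716 0.3031 0.0361] jaw 87.84 [ 0.1 -0.8 -2. ]
TCP in tile [-57.5 -88.9]
top tile [0.5577 0.2441] -92.14 272.5408935546875
scene tile [0.5493 0.2459] -89.32 240.55699157714844
[0.4719 0.3033 0.0366] [0.038 0.999 0.   ] [ 32.7   7.8 -10.6  71.6  -0.   34.9]
```

View pics/k5sceneo.png

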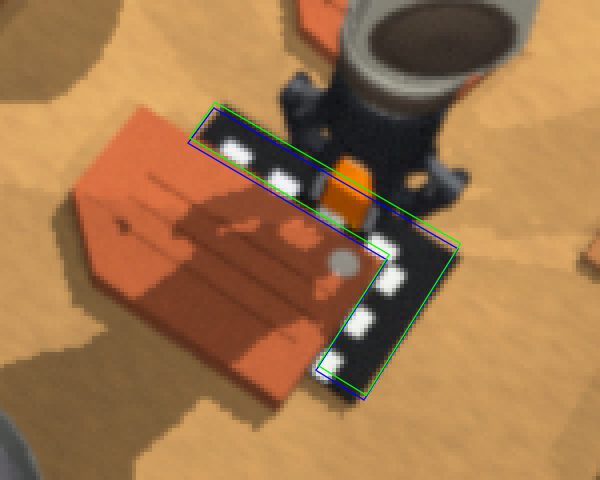

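View pics/k5topo.png

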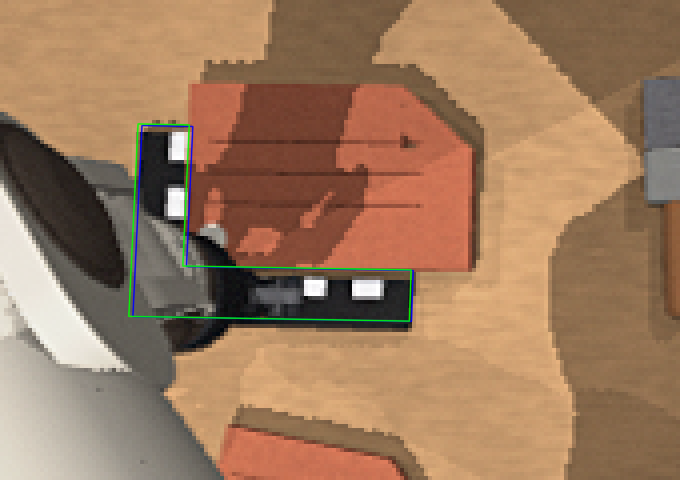

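View pics/w5.png

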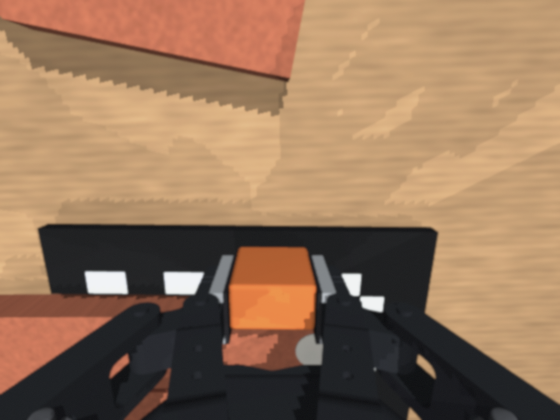

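```bash
cat > sqfit.py <<'E'
from fit import *
import sys
n=sys.argv[1];zo=float(sys.argv[2])
XT=np.array([.5583,.2423,np.radians(-92.14)])
A=np.array([[np.cos(XT[2]),np.sin(XT[2])],[-np.sin(XT[2]),np.cos(XT[2])]])
W={'top':[(120,172,143,205),(163,212,200,240)],'scene':[(343,228,376,262),(388,262,424,316)]}
for cam in W:
    c=pickle.load(open(n+cam+'.pkl','rb'))
    w=np.zeros((420,560),np.float32)
    for a,b,d,e in W[cam]:w[b:e,a:d]=1
    if cam=='scene': w[render(c,TI,XT)>0]=0
    f=c['frame'].astype(int);mx=f.max(2);mn=f.min(2)
    m=(mx<75)|((mn>140)&(mx-mn<50));m=cv2.morphologyEx(m.astype(np.uint8),cv2.MORPH_CLOSE,np.ones((3,3)))>0
    x0=[*world(np.array([[-.057,-.087]]),0,XT)[0][:2],XT[2]]
    x,e=fit(c,[(L,0,.008)],m,x0,w,zo=zo)
    print(cam,'square in tile mm',(1e3*A@(x[:2]-XT[:2])).round(2),'dyaw',np.degrees(x[2]-XT[2]).round(2),round(e,1))
    overlay(c,[(L,0,.008)],x,n+cam+'q',(90,150,260,270) if cam=='top' else (300,210,450,330),k=4,zo=zo)
E
python3 sqfit.py k5 .003
```

```text
top square in tile mm [-58.84 -91.39] dyaw 0.13 66.6
scene square in tile mm [-56.59 -90.95] dyaw -2.27 129.8
```

View pics/k5sceneq.png

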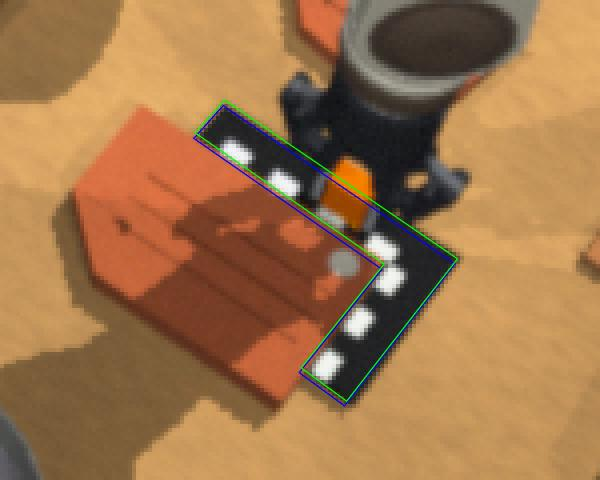

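View pics/k5topq.png

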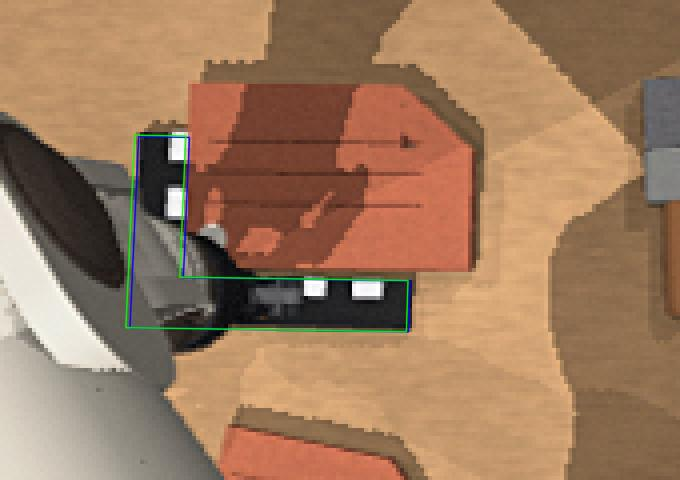

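```bash
for t in 45 60; do sed -i "s/(mx<[0-9]*)|((mn>140)/(mx<$t)|((mn>140)/" sqfit.py; python3 sqfit.py k5 .003;done
python3 - <<'E'
from fit import *
c=pickle.load(open('k5top.pkl','rb'))
f=c['frame']
for u in (175,185):print([tuple(map(int,f[v,u])) for v in range(214,238)])
E
```

```text
top square in tile mm [-58.35 -91.23] dyaw 0.07 93.3
scene square in tile mm [-53.7  -86.58] dyaw -0.97 135.7
top square in tile mm [-58.53 -91.1 ] dyaw 0.02 77.6
scene square in tile mm [-55.45 -87.96] dyaw -0.99 131.3
[(203, 114, 84), (203, 115, 86), (202, 112, 83), (126, 78, 55), (101, 84, 58), (83, 66, 51), (23, 25, 33), (32, 34, 34), (40, 41, 41), (36, 33, 38), (38, 36, 38), (38, 38, 39), (37, 36, 37), (41, 40, 40), (34, 32, 34), (32, 35, 36), (30, 29, 33), (45, 39, 39), (124, 99, 75), (184, 141, 99), (180, 138, 99), (179, 141, 101), (179, 137, 98), (197, 153, 109)]
[(202, 114, 83), (204, 114, 85), (204, 112, 84), (148, 87, 63), (92, 73, 49), (109, 90, 75), (144, 146, 152), (176, 174, 178), (162, 161, 163), (156, 154, 157), (79, 80, 80), (28, 29, 29), (34, 34, 35), (41, 42, 44), (39, 39, 38), (38, 38, 39), (31, 31, 30), (32, 34, 36), (95, 75, 58), (192, 147, 104), (178, 138, 97), (179, 137, 99), (180, 138, 99), (206, 158, 116)]
```

```bash
python3 -m handwheel '[[0,0,0,0,-0.001,0.002,1],[0,0,0,0,-0.002,0.004,1],[0,0,0,0,-0.002,0.004,1],[0,0,0,0,-0.002,0.004,1]]'; python3 chk.py k6 .003|grep TCP; python3 sqfit.py k6 .003; python3 sq.py w6
cat > prof.py <<'E'
from fit import *
import sys
c=pickle.load(open(sys.argv[1]+'top.pkl','rb'));f=c['frame']
for u in (176,185,190):print('col',u,[tuple(map(int,f[v,u])) for v in range(214,224)])
for v in (181,190,197):print('row',v,[tuple(map(int,f[v,u])) for u in range(128,144)])
E
python3 prof.py k6
```

```text
time: 11.7
ee_pos: [0.4759, 0.3012, 0.0364]
tcp_rot: [37.2, 90.0, 35.1]
wrist_force: [1.5, 1.5, -2.9]
opening: 0.033
TCP [0.4759 0.3012 0.0364] jaw 87.83 [ 1.5  1.5 -2.9]
TCP in tile [-55.8 -84.5]
top square in tile mm [-56.95 -85.67] dyaw 0.07 116.1
scene square in tile mm [-52.64 -85.75] dyaw -0.97 154.8
[0.4758 0.3012 0.0364] [0.038 0.999 0.   ] [ 32.3   8.1 -10.3  71.6  -0.   34.5]
col 176 [(198, 112, 83), (200, 112, 83), (202, 113, 82), (130, 77, 54), (35, 37, 34), (28, 29, 34), (27, 29, 29), (30, 31, 33), (37, 35, 35), (39, 38, 39)]
col 185 [(203, 115, 83), (202, 112, 82), (206, 113, 83), (144, 86, 63), (120, 127, 125), (243, 243, 249), (233, 231, 234), (238, 236, 240), (236, 234, 237), (12, 12, 12)]
col 190 [(205, 116, 86), (204, 115, 86), (207, 115, 85), (154, 93, 68), (55, 51, 42), (25, 27, 32), (35, 35, 34), (36, 35, 36), (39, 39, 40), (37, 37, 37)]
row 181 [(87, 70, 51), (99, 78, 59), (98, 77, 58), (96, 74, 55), (85, 65, 45), (147, 130, 117), (172, 158, 146), (172, 161, 151), (188, 154, 137), (188, 113, 90), (188, 102, 76), (181, 101, 74), (181, 103, 76), (184, 103, 77), (186, 104, 76), (187, 106, 77)]
row 190 [(32, 32, 34), (34, 33, 33), (33, 33, 31), (35, 34, 35), (27, 27, 29), (26, 24, 27), (26, 27, 29), (17, 23, 26), (81, 50, 36), (115, 65, 46), (118, 66, 49), (112, 65, 48), (170, 96, 70), (191, 107, 79), (139, 80, 58), (108, 59, 45)]
row 197 [(34, 33, 35), (31, 29, 32), (29, 31, 30), (5, 5, 5), (181, 179, 180), (247, 245, 245), (247, 246, 247), (253, 255, 255), (176, 160, 159), (109, 51, 29), (117, 62, 45), (120, 69, 50), (119, 68, 49), (113, 65, 45), (123, 69, 52), (179, 98, 72)]
```

```bash
python3 -c "
import cv2
a=cv2.imread('pics/k6scene.png')[205:335,300:450];cv2.imwrite('pics/k6z.png',cv2.resize(a,None,fx=4.5,fy=4.5,interpolation=cv2.INTER_CUBIC))"
```

```text
(no output)
```

View pics/k6z.png

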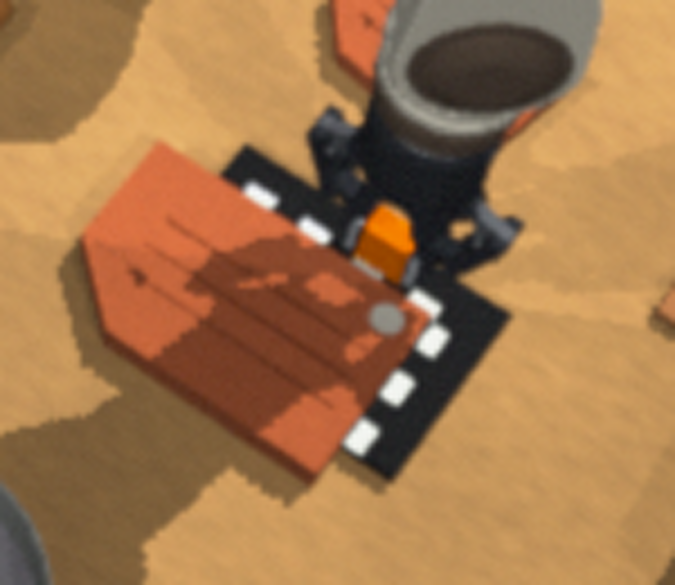

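View pics/w6.png

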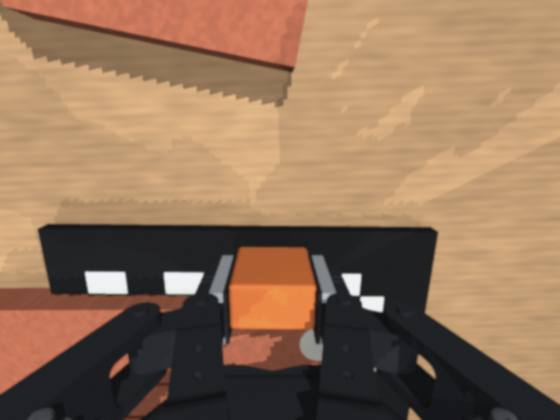

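```bash
cat > wgap.py <<'E'
from fit import *
import sys
XT=np.array([.5583,.2423,np.radians(-92.14)])
A=np.array([[np.cos(XT[2]),np.sin(XT[2])],[-np.sin(XT[2]),np.cos(XT[2])]])
c=pickle.load(open(sys.argv[1]+'.pkl','rb'));zo=float(sys.argv[2]);f=c['frame'].astype(float)
l=cv2.cvtColor(c['frame'],cv2.COLOR_RGB2LAB).astype(float)
def cross(sig,r0,th):
    for r in range(r0,325):
        if (sig[r]-th)*(sig[r+1]-th)<=0 and sig[r]!=sig[r+1]: return r+(th-sig[r])/(sig[r+1]-sig[r])
T=lambda u,v,z:1e3*A@(ray(c,u,v,z)[:2]-XT[:2])
for u in (10,20,30,40):
    s=l[:,u,1]; a=cross(s,270,148); b=cross(f[:,u,0],a and int(a)+4,150) if a else None
    print(u,'tile bottom row',a and round(a,2),a and T(u,a,0).round(2),'tile top',b and round(b,2),b and T(u,b,.022).round(2))
for u in (65,75,140,150,205):
    a=cross(l[:,u,1],270,143);print(u,'leg edge',a and round(a,2),a and T(u,a,zo+.008).round(2))
    b=cross(f[:,u,0],int(a)+3,150);print('   tile top',b and T(u,b,.022).round(2))
E
python3 wgap.py w6 .003; python3 wgap.py w5 .003
```

```text
10 tile bottom row 290.0 [ 90.47 -62.16] tile top 309.19 [ 72.86 -64.21]
20 tile bottom row 290.0 [ 84.86 -62.16] tile top 309.15 [ 67.92 -64.22]
30 tile bottom row 290.0 [ 79.26 -62.16] tile top 309.12 [ 62.98 -64.24]
40 tile bottom row 290.0 [ 73.65 -62.16] tile top 308.94 [ 58.03 -64.34]
65 leg edge 294.0 [ 52.13 -66.14]
   tile top [ 45.7  -64.28]
75 leg edge 294.8 [ 46.97 -65.66]
   tile top [ 40.76 -64.31]
140 leg edge 295.0 [ 12.86 -65.54]
   tile top None
150 leg edge 295.5 [  7.64 -65.24]
   tile top None
205 leg edge None None
10 tile bottom row 297.0 [ 89.71 -61.82] tile top 316.15 [ 71.98 -64.33]
20 tile bottom row 296.0 [ 83.92 -62.46] tile top 316.22 [ 67.02 -64.29]
30 tile bottom row 296.0 [ 78.27 -62.46] tile top 316.24 [ 62.04 -64.27]
40 tile bottom row 296.0 [ 72.63 -62.46] tile top 316.07 [ 57.05 -64.37]
65 leg edge 297.33 [ 50.68 -68.26]
   tile top [ 44.61 -64.41]
75 leg edge 295.5 [ 45.22 -69.35]
   tile top [ 39.63 -64.45]
140 leg edge 297.67 [ 11.2  -68.06]
   tile top None
150 leg edge 296.33 [  5.85 -68.85]
   tile top None
205 leg edge None NoneTraceback (most recent call last):
  File "wgap.py", line 16, in <module>
    b=cross(f[:,u,0],int(a)+3,150);print('   tile top',b and T(u,b,.022).round(2))
                     ~~~^^^
TypeError: int() argument must be a string, a bytes-like object or a real number, not 'NoneType'
Traceback (most recent call last):
  File "wgap.py", line 16, in <module>
    b=cross(f[:,u,0],int(a)+3,150);print('   tile top',b and T(u,b,.022).round(2))
                     ~~~^^^
TypeError: int() argument must be a string, a bytes-like object or a real number, not 'NoneType'
```

```bash
python3 -m handwheel '[[0,0,0,0,0,0,1],[0,0,0,0,0,0,1]]'; python3 -m handwheel '[[0,0,0,0.001,0,0.0005,1],[0,0,0,0.002,0,0.001,1],[0,0,0,0.002,0,0.001,1],[0,0,0,0.002,0,0.001,1]]'
```

```text
time: 12.1
ee_pos: [0.4758, 0.3012, 0.0364]
tcp_rot: [44.3, 90.0, 42.1]
wrist_force: [1.2, 2.9, -2.2]
opening: 0.0335
time: 12.6
ee_pos: [0.4763, 0.301, 0.0342]
tcp_rot: [-176.6, 90.0, -178.7]
wrist_force: [-4.5, 2.6, 0.2]
opening: 0.0331
```

```bash
python3 -m handwheel '[[0,0,0,0,0.0005,-0.0004,1],[0,0,0,0,0.0005,-0.0004,1],[0,0,0,0,0.0005,-0.0004,1]]'; python3 chk.py k7 .001|grep TCP; python3 sq.py w7;python3 wgap.py w7 .001 2>/dev/null; python3 sqfit.py k7 .001; python3 prof.py k7
```

```text
time: 12.98
ee_pos: [0.4762, 0.3013, 0.0342]
tcp_rot: [-110.2, 90.0, -112.4]
wrist_force: [-2.3, -0.2, -0.6]
opening: 0.033
TCP [0.4762 0.3013 0.0342] jaw 87.82 [-2.3 -0.2 -0.6]
TCP in tile [-55.9 -84.2]
[0.4762 0.3013 0.0342] [ 0.038  0.999 -0.   ] [ 32.3   8.3 -10.3  71.4  -0.   34.5]
10 tile bottom row 292.0 [ 88.74 -61.88] tile top 311.19 [ 71.03 -64.2 ]
20 tile bottom row 292.0 [ 83.19 -61.88] tile top 311.24 [ 66.17 -64.18]
30 tile bottom row 291.0 [ 77.51 -62.5 ] tile top 311.04 [ 61.27 -64.29]
40 tile bottom row 291.0 [ 71.97 -62.5 ] tile top 310.89 [ 56.38 -64.37]
65 leg edge 294.67 [ 52.01 -65.56]
   tile top [ 44.22 -64.29]
75 leg edge 294.0 [ 46.7  -65.95]
   tile top [ 39.35 -64.29]
140 leg edge 295.0 [ 12.7  -65.36]
   tile top None
150 leg edge 294.86 [  7.45 -65.45]
   tile top None
205 leg edge None None
top square in tile mm [-56.82 -84.7 ] dyaw 1.04 116.8
scene square in tile mm [-52.3  -84.18] dyaw -0.14 162.4
col 176 [(200, 113, 84), (202, 115, 86), (202, 114, 83), (129, 78, 55), (11, 20, 26), (28, 27, 33), (33, 34, 35), (32, 33, 34), (31, 30, 32), (35, 33, 35)]

[... 378 characters left out ...]
(99, 78, 58), (86, 65, 46), (90, 74, 60), (155, 141, 130), (172, 162, 152), (184, 151, 135), (187, 113, 89), (187, 101, 73), (181, 101, 73), (180, 102, 74), (182, 101, 75), (187, 106, 78), (187, 104, 78)]
row 190 [(35, 34, 33), (35, 34, 34), (31, 32, 32), (36, 35, 35), (34, 35, 35), (29, 29, 29), (26, 26, 30), (17, 21, 27), (80, 48, 39), (107, 59, 43), (111, 62, 45), (103, 58, 43), (175, 97, 72), (190, 105, 77), (136, 78, 57), (107, 58, 43)]
row 197 [(33, 34, 35), (32, 32, 34), (27, 29, 28), (19, 17, 19), (121, 120, 122), (245, 242, 243), (250, 250, 251), (253, 255, 255), (174, 158, 157), (107, 47, 28), (115, 61, 44), (116, 67, 48), (117, 66, 46), (116, 66, 50), (122, 68, 49), (178, 98, 74)]
```

View pics/w7.png

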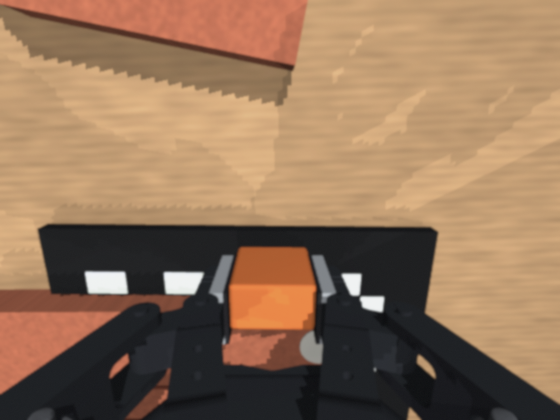

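```bash
python3 -m handwheel '[[0,0,0,-0.0015,0.001,-0.001,1],[0,0,0,-0.0015,0.001,-0.001,1],[0,0,0,-0.0015,0.001,-0.001,1],[0,0,0,-0.0015,0.001,-0.001,1]]'
cat > st.py <<'E'
from h import *
p,R,o=pose()
XT=np.array([.5583,.2423,np.radians(-92.14)])
A=np.array([[np.cos(XT[2]),np.sin(XT[2])],[-np.sin(XT[2]),np.cos(XT[2])]])
print((1e3*A@(p[:2]-XT[:2])).round(2),p[2].round(4),np.round(o['wrist_force'],2),np.round(o['torque'],2))
E
python3 st.py
for i in 1 ; do python3 -m handwheel '[[0,0,0,0,0,0.0005,1],[0,0,0,0,0,0.0005,1]]' >/dev/null; python3 st.py;done
python3 -m handwheel '[[0,0,0,0,0,0.0004,1],[0,0,0,0,0,0.0004,1]]' >/dev/null; python3 st.py
python3 -m handwheel '[[0,0,0,0,0,0.0004,1],[0,0,0,0,0,0.0004,1]]' >/dev/null; python3 st.py
```

```text
time: 13.62
ee_pos: [0.4754, 0.3026, 0.0358]
tcp_rot: [-1.6, 90.0, -3.8]
wrist_force: [-0.3, 0.3, -2.8]
opening: 0.0328
[-57.14 -85.1 ] 0.0358 [-0.32  0.34 -2.76] [ 0.02  0.01 -0.01]
[-57.12 -84.6 ] 0.0358 [-0.14 -0.49 -2.1 ] [ 0.02  0.06 -0.06]
[-57.13 -84.3 ] 0.0357 [-1.09 -0.17 -1.74] [-0.02  0.09  0.04]
[-57.1  -84.15] 0.0358 [-2.43  0.03  0.39] [0.07 0.63 0.14]
```

```bash
python3 sq.py w8; cat > yaw.py <<'E'
from fit import *
import sys
c=pickle.load(open(sys.argv[1]+'.pkl','rb'));zo=float(sys.argv[2]);f=c['frame'].astype(float)
g=f[...,0]
def edge(us,r0,r1,sgn):
    o=[]
    for u in us:
        s=cv2.GaussianBlur(g[r0:r1,u:u+1],(1,5),1.0)[:,0];d=sgn*np.diff(s);k=int(d.argmax())
        if 0<k<len(d)-1:
            den=d[k-1]-2*d[k]+d[k+1];k=k+.5*(d[k-1]-d[k+1])/den
        o.append((u,r0+k+.5))
    return np.array(o)
def line(e,z,n):
    P=np.array([ray(c,u,v,z)[:2] for u,v in e])
    for _ in range(4):
        a,b=np.polyfit(P[:,1],P[:,0],1);r=P[:,0]-a*P[:,1]-b;k=abs(r)<max(2.0*np.median(abs(r)),2e-4);P=P[k]
    print(n,'angle',round(np.degrees(np.arctan2(-1,-a)),2),'x at y=.30:',round(1e3*(a*.3+b),2),'at y=.19',round(1e3*(a*.19+b),2),'rms',round(1e3*r.std(),2),len(P))
line(edge(range(60,420,3),215,240,-1),zo,'outer bottom')
line(edge(list(range(56,82,2))+list(range(130,160,2))+list(range(206,212,2)),286,303,1),zo+.008,'inner top')
line(edge(range(2,130,3),300,325,1),.022,'tile top edge')
p,R,o=pose();print('jaw',np.degrees(np.arctan2(R[1,1],R[0,1]))-180)
E
python3 yaw.py w8 .0015;python3 yaw.py w6 .003
python3 - <<'E'
from fit import *
from h import *
E
```

```text
[0.4763 0.3025 0.0358] [ 0.038  0.999 -0.   ] [ 32.4   8.3 -10.1  71.6   0.   34.6]
outer bottom angle -92.66 x at y=.30: 459.65 at y=.19 454.53 rms 0.05 120
inner top angle -92.58 x at y=.30: 495.84 at y=.19 490.89 rms 0.17 23
tile top edge angle -91.92 x at y=.30: 495.98 at y=.19 492.31 rms 0.05 38
jaw -92.15656022030498
outer bottom angle -92.66 x at y=.30: 459.03 at y=.19 453.92 rms 0.05 120
inner top angle -92.28 x at y=.30: 494.65 at y=.19 490.28 rms 0.06 17
tile top edge angle -91.9 x at y=.30: 495.99 at y=.19 492.34 rms 0.04 39
jaw -92.15656022030498
```

```bash
python3 -m handwheel '[[-0.65,0,0,0,0,-0.001,1],[-0.65,0,0,0,0,-0.001,1],[-0.65,0,0,0,0,-0.001,1],[-0.65,0,0,0,0,-0.001,1]]'; python3 st.py; python3 sq.py w9; python3 yaw.py w9 .0015
```

```text
time: 14.92
ee_pos: [0.4757, 0.3026, 0.0358]
tcp_rot: [22.0, 90.0, 20.5]
wrist_force: [-0.6, -0.3, -1.9]
opening: 0.0329
[-57.17 -84.76] 0.0358 [-0.6  -0.31 -1.91] [-0.04  0.06  0.  ]
[0.4757 0.3026 0.0358] [0.027 1.    0.   ] [ 32.5   8.2 -10.2  71.6  -0.   34. ]
outer bottom angle -92.06 x at y=.30: 459.16 at y=.19 455.21 rms 0.05 120
inner top angle -92.13 x at y=.30: 495.52 at y=.19 491.42 rms 0.09 25
tile top edge angle -91.88 x at y=.30: 495.94 at y=.19 492.33 rms 0.06 37
jaw -91.52362518135477
```

```bash
python3 -m handwheel '[[-0.15,0,0,0,-0.001,0,1],[-0.15,0,0,0,-0.001,0,1],[-0.15,0,0,0,-0.001,0,1]]' >/dev/null; python3 st.py
python3 -m handwheel '[[0,0,0,0,-0.0004,0,1],[0,0,0,0,-0.0004,0,1]]' >/dev/null; python3 st.py
python3 -m handwheel '[[0,0,0,0,-0.0004,0,1],[0,0,0,0,-0.0004,0,1]]' >/dev/null; python3 st.py
```

```text
[-56.1  -84.83] 0.0358 [ 0.25 -0.7  -1.99] [-0.04 -0.   -0.05]
[-55.73 -84.84] 0.0358 [ 0.44 -0.12 -2.04] [-0.    0.01  0.01]
[-55.3  -84.85] 0.0358 [ 0.73 -0.24 -1.68] [-0.03 -0.    0.01]
```

```bash
for i in 1 2; do :; done
python3 -m handwheel '[[0,0,0,0,-0.0003,0,1],[0,0,0,0,-0.0003,0,1]]' >/dev/null; python3 st.py
python3 -m handwheel '[[0,0,0,0,-0.0003,0,1],[0,0,0,0,-0.0003,0,1]]' >/dev/null; python3 st.py; python3 chk.py k10 .0015 >/dev/null; python3 prof.py k10; python3 -c "
import cv2
a=cv2.imread('pics/k10scene.png')[205:335,300:450];cv2.imwrite('pics/k10z.png',cv2.resize(a,None,fx=4.5,fy=4.5,interpolation=cv2.INTER_CUBIC))"
```

```text
[-55.03 -84.84] 0.0358 [-0.04  0.37 -1.96] [-0.01 -0.02 -0.02]
[-54.72 -84.84] 0.0358 [ 0.19  0.15 -1.96] [0.   0.06 0.04]
col 176 [(200, 111, 84), (200, 112, 85), (203, 113, 84), (129, 78, 55), (13, 23, 28), (32, 33, 33), (34, 32, 35), (38, 35, 38), (35, 33, 36), (37, 34, 38)]
col 185 [(203, 115, 84), (203, 114, 84), (202, 108, 78), (148, 93, 74), (163, 172, 172), (255, 255, 255), (255, 255, 255), (255, 255, 255), (209, 207, 211), (11, 12, 12)]
col 190 [(203, 115, 84), (203, 112, 84), (207, 115, 84), (156, 91, 68), (11, 23, 26), (29, 30, 33), (37, 39, 40), (36, 35, 35), (37, 37, 39), (40, 39, 41)]
row 181 [(118, 92, 63), (123, 95, 67), (127, 95, 66), (123, 92, 66), (113, 85, 57), (131, 110, 92), (135, 114, 99), (129, 112, 97), (150, 111, 91), (180, 103, 77), (188, 102, 74), (183, 102, 74), (180, 102, 74), (183, 101, 75), (186, 105, 77), (188, 106, 78)]
row 190 [(31, 32, 34), (32, 29, 31), (33, 33, 37), (32, 31, 30), (30, 31, 31), (24, 21, 23), (20, 22, 24), (7, 14, 16), (74, 43, 32), (108, 59, 43), (113, 62, 44), (106, 58, 43), (179, 100, 75), (192, 106, 78), (136, 77, 56), (109, 62, 45)]
row 197 [(28, 31, 32), (35, 33, 35), (29, 29, 29), (21, 19, 22), (122, 121, 123), (247, 245, 247), (255, 255, 255), (255, 255, 255), (178, 163, 164), (109, 49, 30), (117, 63, 44), (117, 66, 48), (119, 68, 48), (117, 66, 47), (110, 61, 43), (178, 98, 73)]
```

View pics/k10z.png

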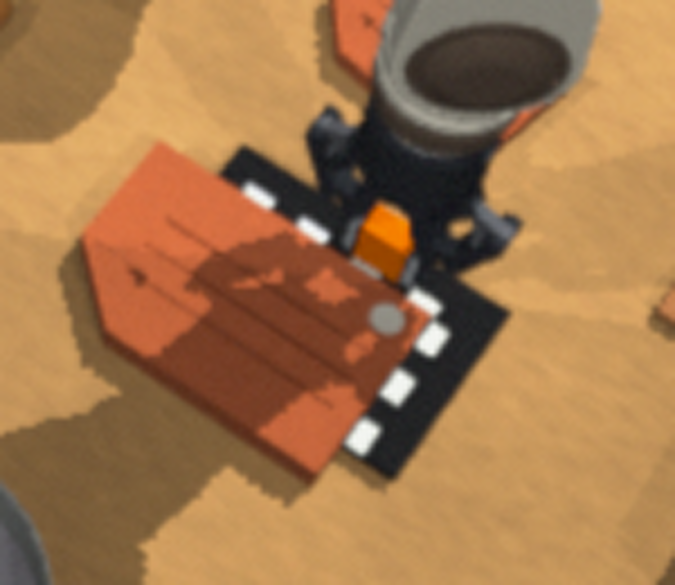

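```bash

python3 -m handwheel '[[0,0,0,0,-0.0003,0,1],[0,0,0,0,-0.0003,0,1]]' >/dev/null; python3 st.py
python3 -m handwheel '[[0,0,0,0,-0.0003,0,1],[0,0,0,0,-0.0003,0,1]]' >/dev/null; python3 st.py; 
```

```text
[-54.42 -84.8 ] 0.0358 [ 1.48  0.39 -2.82] [0.02 0.03 0.03]
[-54.26 -84.79] 0.0358 [ 0.6   0.5  -2.82] [ 0.18 -0.03  0.07]
```

```bash

python3 -m handwheel '[[0,0,0,0,0.0003,0.0003,1],[0,0,0,0,0.0003,0.0003,1]]' >/dev/null; python3 st.py
python3 -m handwheel '[[0,0,0,0,0,0.0003,1],[0,0,0,0,0,0.0003,1]]' >/dev/null; python3 st.py
python3 sq.py w11; python3 yaw.py w11 .0015
```

```text
[-54.4  -84.52] 0.0358 [-0.59  0.83 -0.87] [ 0.02 -0.    0.01]
[-54.42 -84.21] 0.0358 [-0.2  -0.07 -1.67] [ 0.02  0.09 -0.01]
[0.4762 0.2998 0.0358] [ 0.024  1.    -0.   ] [ 32.2   8.1 -10.3  71.6  -0.   33.6]
outer bottom angle -91.9 x at y=.30: 459.69 at y=.19 456.04 rms 0.05 120
inner top angle -91.74 x at y=.30: 495.52 at y=.19 492.19 rms 0.03 20
tile top edge angle -91.9 x at y=.30: 495.94 at y=.19 492.28 rms 0.05 38
jaw -91.37339249218465
```

```bash

python3 -m handwheel '[[0,0,0,0,0,0.0003,1],[0,0,0,0,0,0.0003,1]]' >/dev/null; python3 st.py
python3 -m handwheel '[[0,0,0,0,0,0.0002,1],[0,0,0,0,0,0.0002,1]]' >/dev/null; python3 st.py
```

```text
[-54.44 -83.92] 0.0358 [-0.38  0.07 -1.56] [-0.05  0.05 -0.02]
[-54.45 -83.71] 0.0358 [ 0.35 -0.59 -1.03] [-0.02  0.03  0.02]
```

```bash

python3 -m handwheel '[[0,0,0,0,0,0.0002,1],[0,0,0,0,0,0.0002,1]]' >/dev/null; python3 st.py
python3 -m handwheel '[[0,0,0,0,0,0.0002,1],[0,0,0,0,0,0.0002,1]]' >/dev/null; python3 st.py;python3 sq.py w12; python3 yaw.py w12 .0015
```

```text
[-54.43 -83.69] 0.0358 [-2.15 -0.06 -0.87] [-0.02  0.35  0.04]
[-54.48 -83.65] 0.0358 [-4.07  0.35 -0.12] [-0.05  0.88  0.08]
[0.4767 0.2998 0.0358] [ 0.024  1.    -0.   ] [ 32.2   8.2 -10.2  71.6   0.   33.5]
outer bottom angle -91.88 x at y=.30: 460.2 at y=.19 456.6 rms 0.05 120
inner top angle -91.77 x at y=.30: 496.13 at y=.19 492.73 rms 0.03 24
tile top edge angle -91.87 x at y=.30: 495.89 at y=.19 492.3 rms 0.05 37
jaw -91.35805319102431
```

```bash

python3 -m handwheel '[[0,0,0,0,0,-0.0004,1],[0,0,0,0.001,0,-0.0004,1],[0,0,0,0.0018,0,-0.0004,1],[0,0,0,0.0018,0,-0.0004,1]]' >/dev/null; python3 st.py;python3 sq.py w13; python3 yaw.py w13 0.0
```

```text
[-54.46 -83.71] 0.0338 [-1.03  0.67 -1.91] [0.1  0.38 0.04]
[0.4767 0.2998 0.0338] [0.024 1.    0.   ] [ 32.2   8.2 -10.4  71.4   0.   33.5]
outer bottom angle -91.89 x at y=.30: 460.0 at y=.19 456.37 rms 0.05 120
inner top angle -91.74 x at y=.30: 495.73 at y=.19 492.39 rms 0.02 22
tile top edge angle -91.9 x at y=.30: 495.91 at y=.19 492.27 rms 0.06 36
jaw -91.36879067978714
```

```bash

python3 -m handwheel '[[0,0,0,0.0006,0,0,1],[0,0,0,0.0006,0,0,1]]' >/dev/null; python3 st.py
python3 -m handwheel '[[0,0,0,0.0005,0,0,1],[0,0,0,0.0005,0,0,1]]' >/dev/null; python3 st.py
```

```text
[-54.43 -83.71] 0.0333 [-1.66  0.25 -1.28] [0.12 0.44 0.05]
[-54.46 -83.73] 0.0332 [-4.49 -0.16  2.94] [-0.25  0.79 -0.01]
```

```bash

python3 -m handwheel '[[0,0,0,-0.0003,0,-0.0002,1],[0,0,0,-0.0003,0,-0.0002,0.15],[0,0,0,-0.0003,0,-0.0002,0.1],[0,0,0,-0.0003,0,-0.0002,0],[0,0,0,-0.0003,0,-0.0002,-0.1],[0,0,0,-0.0003,0,-0.0002,-0.1]]'; python3 st.py;python3 sq.py w14; python3 yaw.py w14 0.0
```

```text
time: 20.35
ee_pos: [0.4765, 0.2998, 0.0332]
tcp_rot: [0.3, 90.0, -1.1]
wrist_force: [0.2, -0.0, 1.2]
opening: 0.0467
[-54.43 -83.87] 0.0332 [ 0.21 -0.04  1.22] [-0.01 -0.01 -0.02]
[0.4765 0.2998 0.0332] [0.024 1.    0.   ] [ 32.2   8.2 -10.5  71.3  -0.   33.6]
outer bottom angle -91.93 x at y=.30: 459.8 at y=.19 456.09 rms 0.05 120
inner top angle -92.0 x at y=.30: 495.74 at y=.19 491.9 rms 0.03 28
tile top edge angle -91.97 x at y=.30: 496.12 at y=.19 492.34 rms 0.05 25
jaw -91.37048623639802
```

View pics/w14.png

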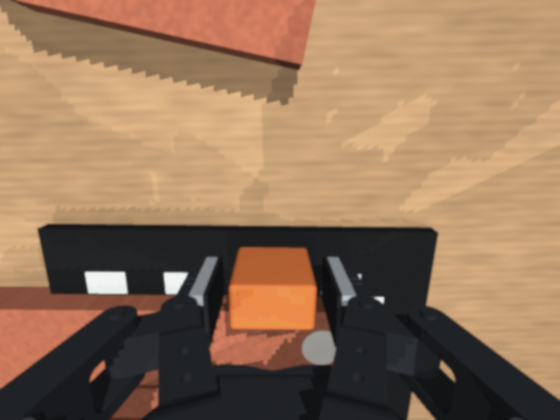

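```bash

python3 -m handwheel '[[0,0,0,-0.01,0,0,-0.1],[0,0,0,-0.03,0,0,-0.1],[0,0,0,-0.07,0,0,-0.1],[0,0,0,-0.12,0,0,-0.1],[0,0,0,-0.18,0,0,-0.1],[0,0,0,-0.2,-0.02,0.05,-0.1],[0,0,0,-0.2,-0.04,0.1,-0.1],[0,0,0,-0.2,-0.06,0.14,-0.1],[0,0,0,-0.2,-0.06,0.14,-0.1],[0,0,0,-0.2,-0.06,0.14,-0.1],[0,0,0,-0.2,-0.06,0.14,-0.1]]'; python3 sq.py w15 tile_corner square_corner square_long_tip square_short_tip
python3 - <<'E'
from meas import *
c=pickle.load(open('w15.pkl','rb'))
xt,e=tile(c,(.5585,.2424,np.radians(-92.13)));print('tile',xt[:2].round(4),np.degrees(xt[2]),e)
x0=[*world(np.array([[-.055,-.083]]),0,xt)[0][:2],xt[2]]
f=c['frame'].astype(int);mx=f.max(2);mn=f.min(2)
m,w=near(((mx<60)|((mn>140)&(mx-mn<50))),c,[(L,0,.008)],x0,15)
m=cv2.morphologyEx(m.astype(np.uint8),cv2.MORPH_CLOSE,np.ones((5,5)))>0
w[cv2.dilate(render(c,[(G,.008,.048)],x0),np.ones((9,9)))>0]=0
w[cv2.erode(render(c,TI,xt),np.ones((5,5)))>0]=0
x,e=fit(c,[(L,0,.008)],m,x0,w)
A=np.array([[np.cos(xt[2]),np.sin(xt[2])],[-np.sin(xt[2]),np.cos(xt[2])]])
print('sq in tile',(1e3*A@(x[:2]-xt[:2])).round(2),np.degrees(x[2]-xt[2]),e)
overlay(c,SQ,x,'w15o')
E
```

```text
time: 21.78
ee_pos: [0.6142, 0.2372, 0.2339]
tcp_rot: [34.7, 90.0, 33.4]
wrist_force: [0.7, -1.4, 0.2]
opening: 0.0468
[0.6142 0.2372 0.234 ] [0.023 1.    0.   ] [21.1 20.3 26.4 96.   0.  22.4]
tile_corner [375.3  64.9] 0.55 [0.4949 0.3459]
square_corner [377.2  67.5] 0.89 [0.4974 0.348 ]
square_long_tip [214.5  66.2] 0.72 [0.4924 0.1817]
square_short_tip [364.  163.3] 0.97 [0.595  0.3402]
tile [0.5581 0.2436] -91.9522030720468 1408.600830078125
sq in tile [-52.38 -81.36] -0.026839027808434716 321.7367248535156
```

View pics/w15.png

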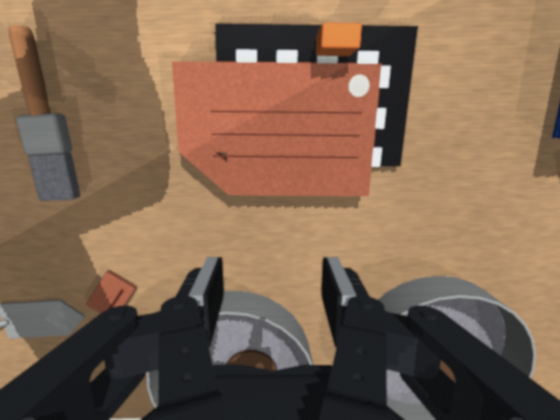

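View pics/w15o.png

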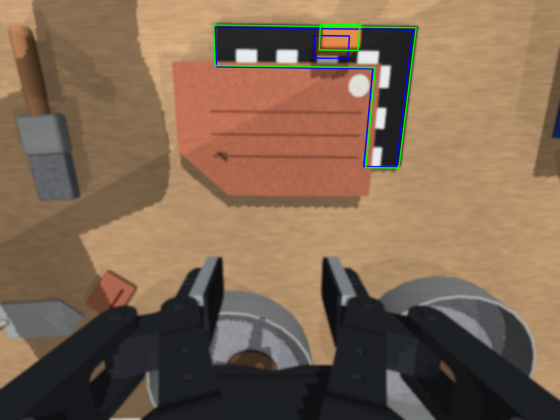

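```bash

python3 -m handwheel '[[0,0,0,0,0.03,-0.02,-0.1],[0,0,0,0,0.07,-0.05,-0.1],[0,0,0,0,0.11,-0.08,-0.1],[0,0,0,0,0.15,-0.11,-0.1],[0,0,0,0,0.15,-0.11,-0.1],[0,0,0,0,0.15,-0.11,-0.1],[0,0,0,0,0.15,-0.11,-0.1]]'; python3 sq.py w16; python3 -c "
import cv2
a=cv2.imread('pics/w16.png');print(a.shape);cv2.imwrite('pics/w16z.png',cv2.resize(a[60:300,80:400],None,fx=2.5,fy=2.5,interpolation=cv2.INTER_CUBIC))"
```

```text
time: 22.9
ee_pos: [0.5092, 0.3883, 0.2332]
tcp_rot: [-44.4, 90.0, -45.8]
wrist_force: [-0.1, 0.0, -0.3]
opening: 0.047
[0.5093 0.3882 0.2332] [ 0.025  1.    -0.   ] [37.3 17.6 22.8 95.2 -0.  38.8]
(420, 560, 3)
```

View pics/w16z.png

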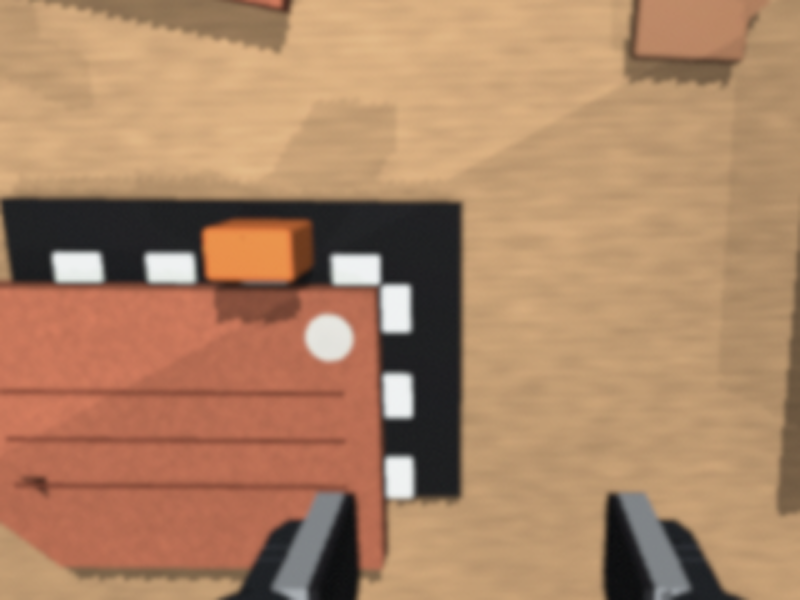

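```bash
python3 - <<'E'
from fit import *
c=pickle.load(open('w16.pkl','rb'));f=c['frame'].astype(float)
print('cam',(-c['R'].T@c['t']).round(3))
def sub(sig,i0,i1):
    d=np.diff(cv2.GaussianBlur(sig.reshape(1,-1),(5,1),1.)[0]);k=i0+int(np.abs(d[i0:i1]).argmax());a,b,e=abs(d[k-1]),abs(d[k]),abs(d[k+1])
    return k+.5+.5*(a-e)/(a-2*b+e)
for v in (185,190,205,210,215,228,232,250):
    s=f[v,:,0];t=f[v,:,0]-f[v,:,2] # red-blue high on tile/wood
    a=sub(t,220,245);o=sub(s,255,272)
    A=ray(c,a,v,.022);B=ray(c,a,v,.008);O=ray(c,o,v,0.004)
    print(v,round(a,2),round(o,2),'x',A[0].round(4),'tile y',A[1].round(4),'outer y',O[1].round(4),'inner',(O[1]-.036).round(4),'gap mm',(1e3*(O[1]-.036-A[1])).round(2))
for u in (95,100,110,140,150,160,175,220,225):
    t=f[:,u,0]-f[:,u,2];a=sub(t,165,182);o=sub(f[:,u,0],132,150)
    A=ray(c,u,a,.022);O=ray(c,u,o,.0);O8=ray(c,u,o,.008)
    print('col',u,round(a,2),round(o,2),'tile x',A[0].round(4),'outer+36:',(O[0]+.036).round(4),(O8[0]+.036).round(4),'gap',(1e3*(A[0]-O[0]-.036)).round(2))
E
```

```text
cam [0.439 0.391 0.358]
185 230.58 264.19 x 0.5064 tile y 0.345 outer y 0.38 inner 0.344 gap mm -0.97
190 230.76 264.19 x 0.5118 tile y 0.3448 outer y 0.3798 inner 0.3438 gap mm -1.0
205 231.66 264.19 x 0.5283 tile y 0.3448 outer y 0.3793 inner 0.3433 gap mm -1.52
210 231.36 264.21 x 0.5339 tile y 0.3441 outer y 0.3791 inner 0.3431 gap mm -1.02
215 231.43 264.16 x 0.5396 tile y 0.3438 outer y 0.3788 inner 0.3428 gap mm -0.99
228 232.16 263.8 x 0.5545 tile y 0.3437 outer y 0.3779 inner 0.3419 gap mm -1.81
232 232.4 263.78 x 0.5592 tile y 0.3437 outer y 0.3777 inner 0.3417 gap mm -1.98
250 232.45 263.78 x 0.5807 tile y 0.3425 outer y 0.377 inner 0.341 gap mm -1.49
col 95 172.81 138.68 tile x 0.4899 outer+36: 0.4922 0.4918 gap -2.3
col 100 172.91 138.78 tile x 0.4901 outer+36: 0.4925 0.4921 gap -2.31
col 110 173.64 138.71 tile x 0.4912 outer+36: 0.4927 0.4923 gap -1.47
col 140 173.83 139.16 tile x 0.4922 outer+36: 0.4939 0.4935 gap -1.78
col 150 174.04 139.38 tile x 0.4926 outer+36: 0.4944 0.494 gap -1.79
col 160 173.45 139.49 tile x 0.4923 outer+36: 0.4948 0.4944 gap -2.53
col 175 171.76 139.53 tile x 0.4909 outer+36: 0.4953 0.4948 gap -4.37
col 220 174.57 139.82 tile x 0.495 outer+36: 0.4968 0.4963 gap -1.77
col 225 174.54 139.85 tile x 0.4951 outer+36: 0.4969 0.4964 gap -1.83
```

```bash
python3 - <<'E'
from fit import *
c=pickle.load(open('w16.pkl','rb'));f=c['frame']
for v in (184,200,218,235):
    print(v,[tuple(map(int,f[v,u])) for u in range(228,238)])
for u in (120,155,225): print('c',u,[tuple(map(int,f[v,u])) for v in range(168,180)])
E
```

```text
184 [(178, 106, 81), (163, 97, 74), (134, 82, 64), (112, 89, 82), (144, 142, 142), (202, 205, 206), (232, 234, 234), (238, 241, 241), (239, 242, 242), (239, 242, 242)]
200 [(188, 111, 86), (178, 106, 81), (154, 91, 70), (115, 69, 53), (75, 48, 39), (46, 36, 34), (33, 32, 33), (31, 32, 34), (31, 31, 33), (31, 32, 34)]
218 [(188, 111, 85), (184, 109, 83), (169, 100, 77), (139, 87, 69), (123, 102, 96), (163, 162, 161), (215, 218, 218), (234, 237, 237), (239, 241, 241), (239, 241, 242)]
235 [(185, 109, 84), (184, 109, 83), (175, 103, 79), (151, 89, 68), (112, 66, 51), (73, 46, 38), (45, 36, 33), (33, 32, 33), (30, 31, 32), (29, 30, 31)]
c 120 [(187, 192, 189), (189, 195, 190), (190, 197, 192), (182, 187, 182), (153, 152, 148), (126, 104, 96), (133, 83, 67), (160, 95, 73), (183, 109, 83), (194, 115, 88), (196, 116, 90), (195, 116, 89)]
c 155 [(235, 238, 237), (233, 237, 235), (231, 236, 232), (224, 228, 224), (194, 198, 192), (150, 140, 134), (133, 96, 84), (153, 93, 72), (182, 108, 82), (200, 119, 91), (206, 123, 93), (207, 123, 94)]
c 225 [(239, 242, 242), (239, 241, 242), (238, 241, 241), (236, 239, 238), (225, 229, 226), (187, 187, 183), (139, 122, 114), (134, 87, 71), (153, 91, 70), (168, 99, 76), (177, 105, 80), (181, 107, 82)]
```

```bash

python3 -m handwheel '[[0,0,0,0,-0.03,0,-0.1],[0,0,0,0,-0.08,0,-0.1],[0,0,0,0,-0.14,0,-0.1],[0,0,0,0,-0.2,0,-0.1],[0,0,0,0,-0.26,0,-0.1],[0,0,0,0,-0.32,0,-0.1],[0,0,0,0,-0.36,0,-0.1],[0,0,0,0,-0.38,0,-0.1],[0,0,0,0,-0.38,0,-0.1],[0,0,0,0,-0.38,0,-0.1]]'; python3 - <<'E'
from meas import *
c=bot.camera('top');save(c,'top17');pickle.dump(c,open('k17top.pkl','wb'))
s=bot.camera('scene');pickle.dump(s,open('k17scene.pkl','wb'))
xt,e=tile(c,(.5581,.2422,np.radians(-92.14)));print('tile',xt[:2].round(4),np.degrees(xt[2]),e)
for k in('tile_corner','square_corner','square_long_tip','square_short_tip'):
    for d in bot.tip_of(k,c)[:2]:
        q=np.array(d['centre'])*[560,420];print(k,q.round(1),round(d['conf'],2),ray(c,*q,0.008)[:2].round(4))
E
python3 sqfit.py k17 0
```

```text
time: 24.2
ee_pos: [0.4996, 0.0092, 0.2332]
tcp_rot: [64.5, 90.0, 63.1]
wrist_force: [-0.2, 0.5, 0.5]
opening: 0.0469
tile [0.5549 0.237 ] -89.96241805704041 986.37890625
tile_corner [141.1 290.3] 0.83 [0.2895 0.3298]
tile_corner [313.1 315.8] 0.67 [ 0.2082 -0.1473]
square_corner [139.8 217.5] 0.62 [0.4922 0.3349]
square_long_tip [191.2 216.4] 0.84 [0.4925 0.1904]
square_long_tip [153.6 222.8] 0.54 [0.4764 0.296 ]
square_short_tip [138.8 179. ] 0.73 [0.6018 0.3383]
top square in tile mm [-46.59 -87.36] dyaw 4.14 158.1
scene square in tile mm [-51.26 -79.96] dyaw -0.04 39.8
```

View pics/top17.png

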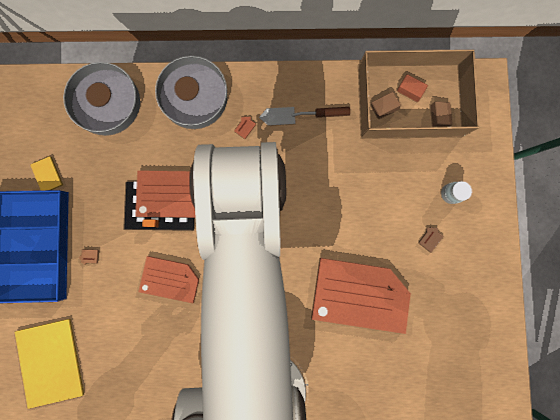

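```bash

python3 -m handwheel '[[0,0,0,0,-0.03,0,-0.1],[0,0,0,0,-0.08,0,-0.1],[0,0,0,0,-0.14,0,-0.1],[0,0,0,0,-0.2,0,-0.1],[0,0,0,0,-0.25,0,-0.1],[0,0,0,0,-0.28,0,-0.1],[0,0,0,0,-0.28,0,-0.1],[0,0,0,0,-0.28,0,-0.1]]'; python3 - <<'E'
from meas import *
c0=pickle.load(open('top1.pkl','rb'))
c=bot.camera('top');save(c,'top18');pickle.dump(c,open('k18top.pkl','wb'))
x0=(.5581,.2422,np.radians(-92.14))
# tile: use edges not touched by the scale plus marks: same-mask fit outside scale region
for cc,n in((c0,'before'),(c,'after')):
    m,w=near(timask(cc),cc,TI,x0,15);sq=[*world(np.array([[-.055,-.083]]),0,np.array(x0))[0][:2],x0[2]]
    w[cv2.dilate(render(cc,SQ,sq),np.ones((3,3)))>0]=0
    m=cv2.morphologyEx(m.astype(np.uint8),cv2.MORPH_CLOSE,np.ones((5,5)))>0
    xt,e=fit(cc,TI,m,x0,w);print('tile',n,xt[:2].round(4),np.degrees(xt[2]).round(2),round(e))
g0,g=[cv2.cvtColor(q['frame'],cv2.COLOR_RGB2GRAY).astype(np.float32) for q in(c0,c)]
P=(slice(165,205),slice(142,215))
print('shift px tile interior/upper',cv2.phaseCorrelate(g0[P],g[P]))
x,e=x0,0
f=c['frame'].astype(int);mx=f.max(2);mn=f.min(2)
m,w=near((mx<60)|((mn>140)&(mx-mn<50)),c,[(L,0,.008)],sq,13)
m=cv2.morphologyEx(m.astype(np.uint8),cv2.MORPH_CLOSE,np.ones((3,3)))>0
w[cv2.dilate(render(c,[(G,.008,.048)],sq),np.ones((5,5)))>0]=0
w[render(c,TI,x0)>0]=0
x,e=fit(c,[(L,0,.008)],m,sq,w);A=np.array([[np.cos(x0[2]),np.sin(x0[2])],[-np.sin(x0[2]),np.cos(x0[2])]])
print('sq in tile (want -55,-83)',(1e3*A@(x[:2]-np.array(x0[:2]))).round(2),np.degrees(x[2]-x0[2]).round(2),round(e))
E
python3 -c "
import cv2
a=cv2.imread('pics/top18.png')[150:260,100:290];cv2.imwrite('pics/top18z.png',cv2.resize(a,None,fx=4,fy=4,interpolation=cv2.INTER_CUBIC))"
```

```text
time: 25.5
ee_pos: [0.493, -0.27, 0.2331]
tcp_rot: [117.6, 90.0, 116.3]
wrist_force: [0.3, 0.6, 0.3]
opening: 0.0472
tile before [0.5551 0.2457] -90.67 16
tile after [0.5551 0.2457] -90.67 16
shift px tile interior/upper ((0.44508622356720906, -0.0929005457790808), 0.9922061858177185)
sq in tile (want -55,-83) [-50.87 -79.81] 0.11 31
```

View pics/top18.png

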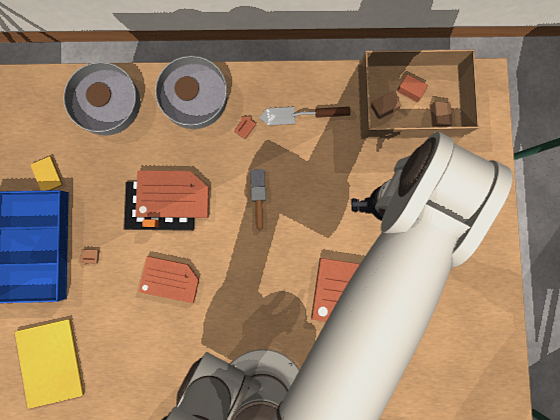

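View pics/top18z.png

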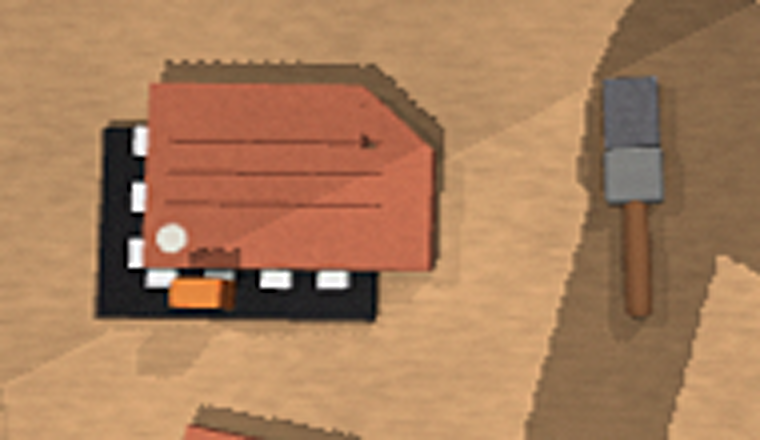

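```bash
python3 - <<'E'
from fit import *
c0=pickle.load(open('top1.pkl','rb'));c=pickle.load(open('k18top.pkl','rb'))
for v in (192,200,208): print([int(q['frame'][v,u,1]) for q in(c0,) for u in range(203,214)],[int(c['frame'][v,u,1]) for u in range(203,214)])
for u in (160,180): print([int(c0['frame'][v,u,1]) for v in range(165,174)],[int(c['frame'][v,u,1]) for v in range(165,174)])
g0,g=[cv2.cvtColor(q['frame'],cv2.COLOR_RGB2GRAY).astype(np.float32) for q in(c0,c)]
for n,P in dict(tile=(slice(162,214),slice(146,218)),dot=(slice(202,217),slice(137,150)),table=(slice(245,310),slice(130,205))).items():
    W=np.eye(2,3,dtype=np.float32)
    cc,W=cv2.findTransformECC(g0[P],g[P],W,cv2.MOTION_TRANSLATION,(3,100,1e-6));print(n,cc,W[:,2])
E
```

```text
[114, 114, 120, 118, 103, 51, 86, 95, 143, 155, 150] [112, 114, 115, 114, 101, 49, 84, 91, 139, 152, 144]
[110, 115, 115, 116, 91, 52, 83, 153, 161, 157, 156] [107, 111, 113, 114, 88, 47, 81, 149, 159, 154, 148]
[114, 115, 115, 119, 72, 55, 85, 146, 159, 153, 153] [112, 113, 113, 112, 74, 54, 85, 144, 154, 151, 151]
[155, 87, 91, 93, 96, 95, 104, 105, 98] [151, 86, 91, 92, 94, 91, 101, 101, 98]
[145, 83, 91, 90, 89, 92, 102, 104, 105] [141, 80, 87, 90, 85, 88, 102, 101, 104]
tile 0.9861405696458977 [ 0.00607121 -0.03227855]
dot 0.9738344406368185 [-0.07084692 -0.00800175]
table 0.9998412719005961 [ 0.00771741 -0.00059659]
```

```bash
python3 - <<'E'
from fit import *
c=pickle.load(open('k18top.pkl','rb'));g=c['frame'][...,0].astype(float)
XT=np.array([.5581,.2422,np.radians(-92.14)]);A=np.array([[np.cos(XT[2]),np.sin(XT[2])],[-np.sin(XT[2]),np.cos(XT[2])]])
print('cam',(-np.array(c['R']).T@c['t']).round(3))
def sub(s,i0,i1,sg):
    d=sg*np.diff(cv2.GaussianBlur(s.reshape(1,-1),(5,1),.8)[0]);k=i0+int(d[i0:i1].argmax());a,b,e=d[k-1:k+2];return k+.5+.5*(a-e)/(a-2*b+e)
T=lambda u,v,z:1e3*A@(ray(c,u,v,z)[:2]-XT[:2])
a=[];b=[];e=[]
for v in range(184,226,2):
    a.append(T(sub(g[v],118,134,-1),v,.008))
for u in list(range(128,140,2))+list(range(162,192,2)):
    b.append(T(u,sub(g[:,u],224,236,1),.004))
for v in range(221,228): e.append(T(sub(g[v],185,202,1),v,0.004))
a,b,e=map(np.array,(a,b,e))
print('short outer x (want -136)',np.median(a[:,0]).round(2),a[:,0].round(1));print('long outer y (want -101)',np.median(b[:,1]).round(2),b[:,1].round(1));print('long end x (want 60)',e[:,0].round(1))
E
```

```text
cam [ 0.429 -0.031  1.183]
short outer x (want -136) -134.92 [-135.6 -135.3 -135.  -135.  -134.8 -134.7 -135.2 -134.8 -134.5 -135.2
 -134.9 -135.4 -135.1 -134.8 -134.9 -134.7 -134.3 -134.9 -134.7 -134.5
 -135.1]
long outer y (want -101) -102.17 [-102.8 -102.6 -102.7 -102.7 -102.7 -102.6 -101.9 -101.8 -101.7 -101.6
 -101.5 -102.2 -102.7 -102.4 -102.5 -102.3 -102.1 -102.1 -101.9 -101.9
 -101.8]
long end x (want 60) [62.5 62.6 62.7 62.7 62.7 62.6 62.9]
```

```bash
python3 -c "
from h import *
print(bot.job_done())"
```

```text
the job is handed in; nothing more can be done
None
```

I laid the scale flat round the white-dot corner of the middle-sized tile, let go of it, moved the arm clear and handed the job in at about 25.6 s. I picked it up by the orange grip. Because it sat about 0.6° skewed against the tile, I turned it to match. I then brought both legs up to the tile until they just touched, at no more than about 4.5 N sideways, backed off a fraction of a millimetre and lowered it onto the table.

- **Angle:** the wrist camera at release, and its whole-view fit after I backed away, both had the scale and tile within about 0.1° of each other.
- **Gaps:** the wrist camera put the long leg about 0.4 mm from the tile at release. I estimate the short leg at about 0.1 mm, with no wood showing between.
- **Tile:** comparing the overhead pictures from before and after, it moved less than about 0.1 px, roughly 0.3 mm.
- **Other finds:** those still visible looked where they were. Sherd_c near the jar and the jar itself were behind the arm in the last overhead picture, but they showed unmoved in the one before.

**Checks that disagreed:** the overhead camera's edge readings put the long leg about 1.2 mm from the tile, and the short leg 1 to 2.6 mm inside it, which is impossible. I put that down to its pixels of about 2.8 mm. The whole-outline fits of the laid scale were also off, by up to about 5 mm, because the tile hides the scale's inner edges. I relied on the force contact and the close-up wrist views instead.

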